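# Centre a grain mount on the light stand and stop the iris down to the index tab

### The arm

A 6-joint arm with a two-finger parallel gripper is mounted at the origin on a cart in front of the work surface, level with it; the furniture and walls round the work are solid. World frame = base frame: x ahead of the robot, y to its left, z up, the work surface at z = 0. Lengths are in m, angles in rad, forces in N, time in s.
With the tool pointing down it reaches from about 0.3 to 0.875 m from the base axis. Payload 6.4 kg.
Tool frame: the origin (TCP) lies at the very end of the fingers, on their centre line; the grasp point (between the pads) lies ctrl.pinch_z behind it (ctrl.pinch_z is the distance from the TCP to the grasp point, in m); y points along the fingers, z is the direction in which the jaws open and shut, and the axes are right-handed (so a half turn about y gives the same grasp; the last joint's range is limited). The gripper opens to 85 mm and grips with 20 to 120 N. Pads are 22 mm wide; open, the fingers measure 114 mm over their backs; the gripper's body (76 mm by 85 mm) begins 54 mm behind the grasp point. The pads swing forward as they close: fully open they stand 13 mm farther back than shut.
Start: joints at [-1.452, 0.181, 1.607, -0, 1.354, -0.206], TCP at [0.184, -0.545, 0.204] pointing down, gripper open.
Joint ranges: [-2.99, 2.99], [-0.89, 2.07], [0.3, 2.58], [-1.14, 4.28], [0, 2.63], [-3.12, 3.12]. Speed limits (rad/s): [2.57, 2.57, 3.01, 3.14, 3.14, 3.14].

### API

Orientations are given as a unit quaternion [w, x, y, z].
In Python, from bench import ctrl gives the robot as it stands.
- The arm moves only by the shell command python3 -m pendant 'ROWS'. ROWS is JSON, one flat list of numbers, 7 for each row, row after row: the shift along the world's x, y, z in m, then the turn, a rotation vector about the world's x, y, z in degrees, then the finger opening in m, from 0 to 0.0854. In form: [tx, ty, tz, rx, ry, rz, hand, tx, ty, tz, rx, ry, rz, hand, ...]. A call has 1 to 12 rows; each row shifts and turns the commanded pose from where the row before left it; what a row does not reach is not made up. A row lasts 1/8 s, in which the tool goes at most 62.5 mm and 10.7 degrees, less where a joint would pass 70% of its speed; a pose out of reach is approached as far as the arm can. A call with a gripper value outside its range is refused whole. The fingers move at their own pace and stop on an object; the grip force is fixed at half the most. Time passes only in rows, so rows that do not move let the fingers close. It gives the time, the measured TCP pose, the force and the opening at its end, in the units of the state.
- ctrl.get_obs(): the state, without advancing time (a new reading comes with each control period).
- ctrl.camera(name): name is "scene" or "side" or "wrist"; returns the picture (400x640x3 uint8, red, green, blue); there is no depth.
- ctrl.camera_info(name): a dict with "fx", "fy", "cx", "cy" (pixels), "origin" and "rotation" of the camera in the world; the wrist camera has in their place "tool_from_camera" (4x4, takes a point from camera to tool coordinates, whose origin is the TCP and whose axes are the tool frame's). Camera axes: x right, y down, z forward; pixel columns grow to the right and rows downward; lengths in m; the calibration is good to about 2 mm. A picture is of the moment at which its call begins: read the wrist's pose just before it. camera_info takes no time and is no camera call.
- ctrl.hand_in(): hands the job in, once; it reports no verdict.
Trained networks look in the newest picture that a camera, given by its name, has taken for a name from the list of things; names that differ only in an ending like _2 or _b are one class to them, and where a whole thing is asked for, a point or a joint stands for the part that bears it (a point fixed in the world has none). Each returns a list of dicts, best first, with "score" (0 to 1); they miss things now and then, are a little off and sometimes report something else, mostly with a low value. They report only what shows in the picture. A call takes as long as a camera call. They do not tell look-alikes from the thing itself.
- ctrl.silhouettes(target, camera): "mask" (400x640 bool, what is visible of it) and "bbox" ([left, top, right, bottom] in pixels, round what is visible of it).
The state is a dict: "time_s": time; "q": joint angles; "dq": joint speeds; "joint_efforts": joint torques, N m; "eef_pos": TCP position; "eef_rot": TCP orientation; "wrist_force": force on the tool from outside, world axes, zero at the start; "torque": the same for the moment, N m; "opening": opening from 0.0 (shut) to 1.0 (fully open).
Only numpy, scipy, OpenCV 4.12 (cv2) and the standard library are available. Lean on these libraries where they do the work, as an engineer would, in place of code of your own. Each camera call takes 0.05 s, during which the arm holds its last target.

### The job

Get the soil lab's light stand ready for looking at a grain mount. With the fingertips, slide the little glass dish across the black stage until it rests against both steel stop pins and so lies centred over the lit window (push it, never lift or tip it), and push the iris lever round by its black post until its white pointer is in line with the red index tab, within half a scale division. Leave the red tab where it is set and do not disturb the two tins beside the stand.

Things in the scene. Friction and masses are not known exactly. Their poses are not given: they have to be found in the camera images.
- light_stand: Grey light stand, fixed. Origin on the bench under the axis of its round foot (radius 125, top 20 high); z up, -x is the front (towards the robot) with 19 white scale marks 5 degrees apart about the axis, -45 to +45 degrees. Behind, x 92 to 178 mm: lamp house 130 wide, 48 high, with a pillar 197 high whose lens is swung away backwards to the -y side. (Lengths in mm.)
- ring_axis (a point): Point on the axis of the foot and iris ring, 45 above the bench top (the bench top lies 5 above z = 0). Ring: dark, knurled, radius 63, 37 to 48 above the bench, under the stage. Two steel end stops of the lever stand on the foot 75 from the axis, 53 degrees to either side of the stand's -x, tops 36 high. (Lengths in mm.)
- lever_post (a point): Middle of the black upright post at the end of the iris lever, the thing to push. Diameter 12, 90 from the ring axis, from 32 to 62 above the bench, so its foot hangs 12 clear of the stand's foot. A flat bar carries it, running inward to the ring at 40 to 45 above the bench. Room for a finger on either side of it. (Lengths in mm.)
- pointer_tip (a point): Tip of the white pointer, below and outside the post, 104.5 from the ring axis, 23 above the bench. It is on the line from the axis through the post. (Lengths in mm.)
- index_mark (a point): Where the pointer tip stands when exactly in line with the red index tab: 104.5 from the ring axis, 23 above the bench, 3 inside the tab's point. The tab is red, 9 wide, clipped over the rim of the foot from 108 to 128 from the axis, top 24 above the bench; it slides along the rim if bumped. (Lengths in mm.)
- iris_lever (a joint): Angle of iris ring and lever, rad, -0.8 to 0.8. At 0 the lever points along the stand's -x; it grows counter-clockwise seen from above (the post goes towards the stand's -y) and the leaves close. Friction holds it where it is left; about 1.5 N at the post moves it. It starts between -0.75 and -0.45.
- index_tab (a joint): Angle of the red index tab, rad, measured like iris_lever, somewhere between -0.1 and 0.7: the value at which the lever is to stand.
- dish_centre (a point): Centre of the little clear glass dish (a grain mount, with a few bonded gravel grains), 9 above its underside. Dish outer diameter 49, height 18, upright wall, about 60 g, standing loose on the stage, at first 20 to 30 from the centre towards the stand's -y side. (Lengths in mm.)
- stage_centre (a point): Centre of the lit window (radius 19) on top of the black round stage (radius 56), 56 above the bench. Two steel stop pins, diameter 6, 11 high, stand on the stage 27.5 from here at 40 and 140 degrees counter-clockwise from the stand's +x, so on its +y side. The dish axis passes through here when it touches both pins. (Lengths in mm.)
- tin_near: Round white metal tin, diameter 57, height 38, loose, beside the foot's rim (about 20 clear) on the stand's +y side. Bystander. Origin: centre of its underside. (Lengths in mm.)
- tin_far: Same kind of tin beside it, farther back. Bystander. Origin: centre of its underside. (Lengths in mm.)
Things that resemble listed ones, but are neither listed nor needed, are in the scene too. Of the things that look like the part that bears dish_centre, the largest one is meant.

How it is judged:
At the end, for the whole second after the job is handed in: The pointer tip is within 4.5 mm (half a division) of the line of the index tab and the ring is at rest; the dish stands flat on the stage with its axis within 3 mm of the window's centre (horizontal distance between pointer_tip and index_mark below 0.0045 m and velocity of joint iris_lever between -0.05 and 0.05 rad/s and horizontal distance between dish_centre and stage_centre below 0.003 m and z of dish_centre in the frame of light_stand between 0.0625 and 0.0675 m and angle between dish_centre's own z axis and vertical below 0.1 rad); the robot touches nothing.
It fails at once if the glass dish is lifted off the stage (more than 8 mm) or falls off it (z of dish_centre in the frame of light_stand above 0.073 m or z of dish_centre in the frame of light_stand below 0.05 m).
It fails at once if the glass dish is tipped by more than 20 degrees (angle between dish_centre's own z axis and vertical above 0.35 rad).
It fails at once if the red index tab is shifted by more than 4 mm (distance of index_mark from where it was at the start of the episode above 0.004 m).
It fails at once if one of the two tins is moved by more than 15 mm (distance of any of tin_near, tin_far from where it was at the start of the episode above 0.015 m).
It also fails if it takes over 64 s, if anything falls off the work surface, if the arm or the gripper's body presses on something with over 40 N, if the wrist force passes 120 N, or if a joint passes its speed limit or range.

## Working session

There is one attempt and no reset: what is moved stays moved. The work goes in short steps, Python scripts to look and compute and a shell command to move; the robot and the scene stay as the last step left them, time stands still between calls to the robot, and variables do not carry over. Pictures are saved under pics/ and viewed, and the job is handed in when it is done.

```bash
ls; mkdir -p pics; python3 - <<'E'
from bench import ctrl
import cv2
print(ctrl.get_obs()); print(ctrl.pinch_z)
for n in ["scene","side","wrist"]:
    print(n, ctrl.camera_info(n))
    cv2.imwrite(f"pics/{n}0.png", ctrl.camera(n)[:,:,::-1])
E
```

```text
pics
{'time_s': 0.0, 'q': array([-1.45231068e+00,  1.81547441e-01,  1.60796740e+00,  2.82536033e-06,
        1.35377148e+00, -2.06320078e-01]), 'dq': array([-0.00071576,  0.00087463,  0.00124152, -0.00017705, -0.00020306,
        0.00011275]), 'joint_efforts': array([ 8.75640671e-05, -4.44869006e+01, -3.51336908e+01, -2.06644281e-04,
        8.84516659e-03,  1.84827871e-05]), 'eef_pos': array([ 0.18343462, -0.54435603,  0.2034002 ]), 'eef_rot': array([ 0.11435904, -0.11430452,  0.69840036, -0.697204  ]), 'wrist_force': array([ 0.07573837, -0.65693166,  0.35017106]), 'torque': array([-0.00514393,  0.04395517,  0.00134582]), 'opening': 0.9977806729640748}
0.0187
scene {'fx': 469.36978085139515, 'fy': 469.36978085139515, 'cx': 316.21114690483756, 'cy': 205.94067089301603, 'origin': array([0.00786805, 0.95143048, 0.50474638]), 'rotation': array([ 0.16663901, -0.24635312,  0.8086498 , -0.50756978])}
side {'fx': 457.24260837236113, 'fy': 457.24260837236113, 'cx': 323.2822651011603, 'cy': 204.5725998355115, 'origin': array([ 0.26321581, -0.47030574,  0.57900424]), 'rotation': array([-0.46058306,  0.87376595, -0.14005722,  0.06913964])}
wrist {'fx': 300.0427337063664, 'fy': 300.0427337063664, 'cx': 316.0492487599624, 'cy': 203.34809183702296, 'tool_from_camera': array([[ 2.98866927e-04,  9.58840982e-01,  2.83943448e-01,
        -7.26904074e-02],
       [ 3.18160784e-04, -2.83943538e-01,  9.58840949e-01,
        -1.69057551e-01],
       [ 9.99999905e-01, -1.96226178e-04, -3.89926931e-04,
         5.56032940e-04],
       [ 0.00000000e+00,  0.00000000e+00,  0.00000000e+00,
         1.00000000e+00]])}
```

View pics/scene0.png

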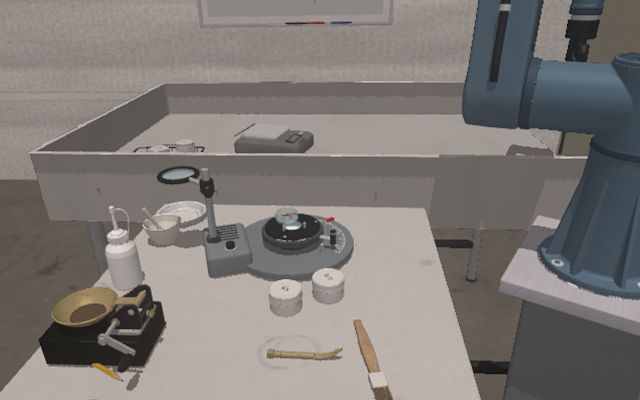

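View pics/side0.png

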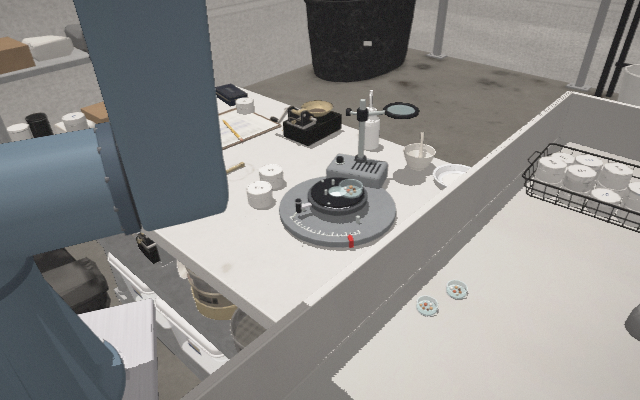

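View pics/wrist0.png

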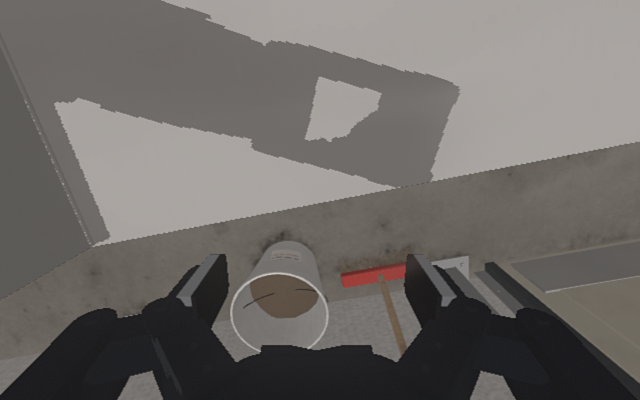

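The scene view shows the stand at about (290,240), with the lever post at (333,238) and the red tab at (330,219). The side view shows the stage at (338,193), the post at (298,206) and the tab at (351,240). A partition wall lies between the arm and the stand. Next I'll run the networks and triangulate.

```bash
cat > h.py <<'E'
import numpy as np, cv2
from scipy.spatial.transform import Rotation as R
from bench import ctrl
def quat(q): return R.from_quat([q[1],q[2],q[3],q[0]]).as_matrix()
def cam(n, obs=None):
    c=ctrl.camera_info(n)
    K=np.array([[c['fx'],0,c['cx']],[0,c['fy'],c['cy']],[0,0,1]])
    if 'origin' in c: return K,quat(c['rotation']),np.array(c['origin'])
    T=np.eye(4);T[:3,:3]=quat(obs['eef_rot']);T[:3,3]=obs['eef_pos']
    T=T@c['tool_from_camera']; return K,T[:3,:3],T[:3,3]
def proj(C,P):
    K,Rm,o=C; p=(np.atleast_2d(P)-o)@Rm; p=p@K.T; return p[:,:2]/p[:,2:]
def ray(C,uv):
    K,Rm,o=C; d=Rm@np.linalg.inv(K)@np.array([uv[0],uv[1],1.]); return o,d/np.linalg.norm(d)
def atz(C,uv,z):
    o,d=ray(C,uv); return o+d*(z-o[2])/d[2]
def tri(L):
    A=np.zeros((3,3));b=np.zeros(3)
    for C,uv in L:
        o,d=ray(C,uv);M=np.eye(3)-np.outer(d,d);A+=M;b+=M@o
    return np.linalg.solve(A,b)
def snap(n,name):
    o=ctrl.get_obs(); im=ctrl.camera(n); cv2.imwrite(f"pics/{name}.png",im[:,:,::-1]); return cam(n,o),im
E
python3 - <<'E'
from h import *
for n in ["scene","side"]:
    C,im=snap(n,n+"1")
    print(n,C[1].round(2).tolist())
    for t in ["light_stand","lever_post","iris_lever","index_tab","dish_centre","tin_near"]:
        for d in ctrl.silhouettes(t,n)[:4]:
            ys,xs=np.nonzero(d['mask'])
            print(t,round(d['score'],2),d['bbox'],len(xs),xs.mean().round(1),ys.mean().round(1))
    x0,y0,x1,y1=(200,160,360,300) if n=="scene" else (250,150,410,270)
    cv2.imwrite(f"pics/{n}1z.png",cv2.resize(im[y0:y1,x0:x1,::-1],None,fx=4,fy=4,interpolation=cv2.INTER_CUBIC))
E
```

```text
scene [[-0.82, -0.23, 0.52], [-0.57, 0.36, -0.74], [-0.02, -0.9, -0.43]]
light_stand 0.62 [156.6, 164.0, 353.3, 280.9] 8850 266.1 238.5
lever_post 0.97 [263.2, 225.2, 334.2, 249.1] 619 298.9 239.0
iris_lever 0.65 [261.0, 225.6, 333.7, 248.9] 610 301.0 239.3
dish_centre 0.85 [275.1, 207.0, 298.6, 223.8] 381 286.3 214.4
tin_near 0.63 [266.9, 278.6, 303.3, 317.5] 1092 285.1 296.8
side [[0.95, -0.18, 0.25], [-0.31, -0.54, 0.79], [-0.01, -0.82, -0.57]]
light_stand 0.8 [279.3, 99.3, 419.4, 249.0] 8410 344.6 194.8
light_stand 0.15 [293.2, 189.0, 368.9, 218.0] 646 330.6 206.1
lever_post 0.57 [294.4, 190.5, 367.6, 219.1] 528 330.8 207.0
iris_lever 0.62 [296.1, 188.8, 363.8, 215.5] 583 331.0 206.0
iris_lever 0.2 [280.2, 101.5, 419.2, 245.3] 8600 344.9 193.8
index_tab 0.56 [348.9, 239.2, 355.5, 245.6] 48 350.8 241.2
dish_centre 0.93 [336.8, 181.3, 362.0, 202.1] 403 350.1 188.2
dish_centre 0.85 [417.9, 292.6, 438.4, 315.4] 345 426.5 304.9
dish_centre 0.57 [447.6, 278.5, 466.7, 300.5] 291 456.3 288.9
tin_near 0.72 [246.9, 181.2, 274.3, 208.7] 617 259.5 193.8
```

View pics/scene1z.png

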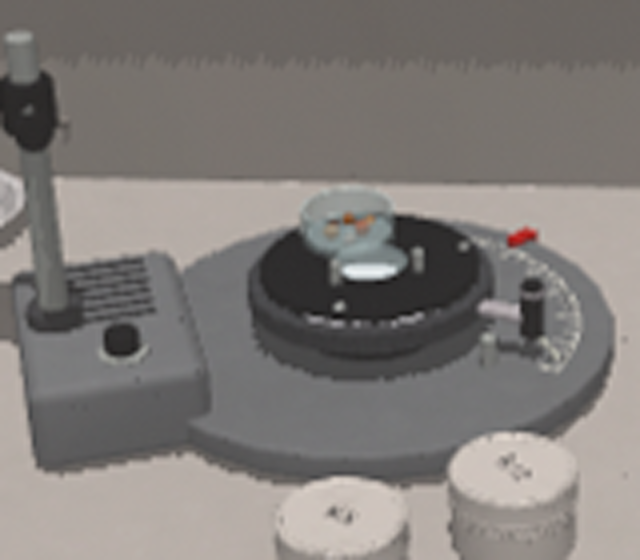

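View pics/side1z.png

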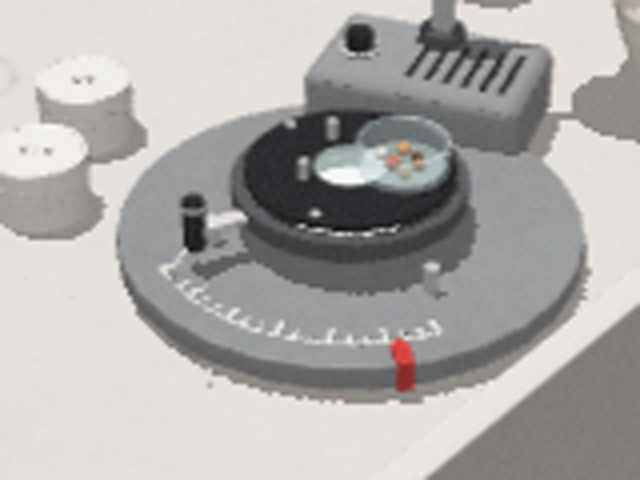

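```bash
cat > fit.py <<'E'
from h import *
from scipy.optimize import least_squares
S=lambda u,v:(200+u/4-.375,160+v/4-.375)
D=lambda u,v:(250+u/4-.375,150+v/4-.375)
B=0.005
def pol(r,a,z): return np.array([r*np.cos(a),r*np.sin(a),z])
def model(p):
    x,y,yaw,le,ta=p
    c,s=np.cos(yaw),np.sin(yaw);Rz=np.array([[c,-s,0],[s,c,0],[0,0,1]])
    L={'win':pol(0,0,.056),'pinF':pol(.0275,np.radians(140),.067),'pinB':pol(.0275,np.radians(40),.067),
     'post':pol(.09,np.pi+le,.062),'tab':pol(.1075,np.pi+ta,.023),
     'stopP':pol(.075,np.pi+np.radians(-53),.036),'stopN':pol(.075,np.pi+np.radians(53),.036)}
    return {k:Rz@v+[x,y,B] for k,v in L.items()}
E
cat > f1.py <<'E'
from fit import *
obsv=[('scene','win',S(372,270)),('scene','pinF',S(418,250)),('scene','pinB',S(335,258)),('scene','post',S(533,284)),('scene','tab',S(510,241)),('scene','stopP',S(488,338)),
('side','pinF',D(303,158)),('side','pinB',D(332,119)),('side','post',D(194,200)),('side','tab',D(399,342)),('side','stopN',D(432,264))]
CC={n:cam(n) for n in('scene','side')}
def res(p):
    m=model(p); return np.concatenate([proj(CC[n],m[k])[0]-uv for n,k,uv in obsv])
b=None
for yaw in (-.5,0,.5):
    r=least_squares(res,[.6,-.1,yaw,-.6,.3],loss='soft_l1')
    if b is None or r.cost<b.cost:b=r
print(b.x,b.cost)
for o,e in zip(obsv,res(b.x).reshape(-1,2)):print(o[:2],e.round(1))
m=model(b.x)
for k,v in m.items():print(k,v.round(4))
# dish: base on stage, centre from rim mask bottom etc
for n in CC:
    ctrl.camera(n)
    for d in ctrl.silhouettes('dish_centre',n)[:1]:
        bb=d['bbox'];print(n,atz(CC[n],((bb[0]+bb[2])/2,(bb[1]+bb[3])/2),.056+.005+.009))
E
python3 f1.py
```

```text
[ 0.53535877  0.28770995  0.87781825 -0.71299119  0.57246417] 3.609841140325595
('scene', 'win') [-0.4 -2.2]
('scene', 'pinF') [0.1 0.3]
('scene', 'pinB') [0.3 1.3]
('scene', 'post') [-0. -0.]
('scene', 'tab') [-0.5  0.8]
('scene', 'stopP') [0.3 0.1]
('side', 'pinF') [0.3 0.6]
('side', 'pinB') [0.3 0.4]
('side', 'post') [-0.  0.]
('side', 'tab') [-0.3 -0.8]
('side', 'stopN') [-0.2  0.7]
win [0.5354 0.2877 0.061 ]
pinF [0.5083 0.2828 0.072 ]
pinB [0.5352 0.3152 0.072 ]
post [0.4466 0.2729 0.067 ]
tab [0.5224 0.181  0.028 ]
stopP [0.4604 0.2912 0.041 ]
stopN [0.5526 0.2147 0.041 ]
scene [0.55767047 0.27689841 0.07      ]
side [0.55667027 0.26641491 0.07      ]
```

```bash
python3 - <<'E'
from h import *
from scipy.optimize import brentq
CC={n:cam(n) for n in('scene','side')}
for x in (110,300,425):
    b=atz(CC['scene'],(x,206),0.005); 
    z=brentq(lambda z:proj(CC['scene'],[b[0],b[1],z])[0,1]-155,0,.4); print('wall base',b.round(3),'top',round(z,3))
# side: wall top edge line approx (575,92)->(190,390)
for uv in [(575,92),(400,225),(250,345)]: print([atz(CC['side'],uv,z).round(3)[:2] for z in (.1,.15,.2)])
for uv in [(286,287),(328,274)]: print('tin scene',atz(CC['scene'],uv,.043).round(3))
for uv in [(271,170.5),(259.5,186)]: print('tin side',atz(CC['side'],uv,.043).round(3))
print(quat(ctrl.get_obs()['eef_rot']).round(3))
print('lens',tri([(CC['scene'],(178,174)),(CC['side'],(402,110))]))
E
```

```text
wall base [1.054 0.37  0.005] top 0.141
wall base [0.647 0.113 0.005] top 0.138
wall base [ 0.387 -0.051  0.005] top 0.137
[array([1.329, 0.504]), array([1.218, 0.402]), array([1.106, 0.3  ])]
[array([0.581, 0.092]), array([0.548, 0.034]), array([ 0.515, -0.025])]
[array([ 0.288, -0.078]), array([ 0.285, -0.119]), array([ 0.283, -0.16 ])]
tin scene [0.429 0.446 0.043]
tin scene [0.391 0.375 0.043]
tin side [0.428 0.445 0.043]
tin side [0.389 0.387 0.043]
[[-0.948 -0.     0.319]
 [-0.319 -0.    -0.948]
 [ 0.    -1.     0.   ]]
lens [0.72811099 0.39907754 0.16954058]
```

The fit is consistent to about 1 px: stand at (0.535, 0.288), yaw 50°, lever at -0.71 and tab at +0.57. The wall is about 0.14 m high. I'll raise the arm, cross the wall and look at the stand from above.

```bash
python3 -m pendant '[0.0244,0.05,0.02,0,0,7.6,0.03, 0.0244,0.05,0.02,0,0,7.6,0.03, 0.0244,0.05,0.02,0,0,7.6,0.03, 0.0244,0.05,0.02,0,0,7.6,0.03, 0.0244,0.05,0,0,0,7.6,0.03, 0.0244,0.05,0,0,0,7.6,0.03, 0.0244,0.05,0,0,0,7.6,0.03, 0.0244,0.05,0,0,0,7.6,0.03, 0.0244,0.05,0,0,0,7.6,0.03, 0.0244,0.05,0,0,0,7.6,0.03, 0.0244,0.05,0,0,0,7.6,0.03, 0.0244,0.05,0,0,0,7.6,0.03]'
```

```text
time_s: 2.55
eef_pos: [0.477, 0.0569, 0.2846]
eef_rot: [0.58, -0.579, 0.405, -0.406]
wrist_force: [0.5, -0.8, 0.4]
opening: 0.349
```

```bash
python3 - <<'E'
from h import *
o=ctrl.get_obs();print(o['eef_pos'],quat(o['eef_rot']).round(3),o['q'].round(2),o['wrist_force'])
snap('side','side2')
E
```

```text
[0.47696659 0.056902   0.28463598] [[ 0.343  0.001  0.939]
 [-0.939 -0.     0.343]
 [ 0.001 -1.     0.001]] [-0.13 -0.1   1.73 -0.    1.5  -0.48] [ 0.54044166 -0.83076835  0.4459837 ]
```

```bash
python3 -m pendant '[0.02,0.04,0,0,0,7.5,0.03, 0.02,0.04,0,0,0,7.5,0.03, 0.02,0.04,-0.01,0,0,7.5,0.03, 0.02,0.04,-0.025,0,0,7.7,0.03, 0.017,0.039,-0.03,0,0,0,0.03, 0,0,0,0,0,0,0.03, 0,0,0,0,0,0,0.03]'
python3 - <<'E'
from h import *
o=ctrl.get_obs();print(o['eef_pos'],quat(o['eef_rot'])[:,0].round(3),o['q'].round(2),o['opening'])
C,im=snap('wrist','wrist2')
for t in ["light_stand","lever_post","index_tab","dish_centre"]:
    for d in ctrl.silhouettes(t,'wrist')[:3]:
        print(t,round(d['score'],2),d['bbox'])
from fit import model
m=model([ 0.53535877,0.28770995,0.87781825,-0.71299119,0.57246417])
im=im[:,:,::-1].copy()
for k,v in m.items():
    p=proj(C,v)[0];print(k,p.round(1)); cv2.drawMarker(im,tuple(int(round(a)) for a in p),(255,0,255),0,8)
cv2.imwrite('pics/wrist2m.png',im)
E
```

```text
time_s: 3.48
eef_pos: [0.5733, 0.2537, 0.2195]
eef_rot: [-0.664, 0.665, -0.242, 0.242]
wrist_force: [1.2, -0.1, -0.4]
opening: 0.35
[0.57329761 0.25373565 0.21951036] [ 0.766 -0.642  0.   ] [ 0.23  0.28  1.45 -0.    1.41 -0.65] 0.3495254008710443
light_stand 0.82 [211.8, 15.1, 635.2, 285.9]
lever_post 0.96 [241.4, 66.1, 375.7, 189.4]
lever_post 0.29 [231.6, 180.6, 244.1, 194.1]
index_tab 0.43 [230.3, 177.3, 242.7, 194.4]
win [317.5 134.7]
pinF [296.8 117.7]
pinB [338.3 117.5]
post [248.7  74.7]
tab [244.  181.9]
stopP [275.2  76.6]
stopN [279.6 185.5]
```

View pics/wrist2m.png

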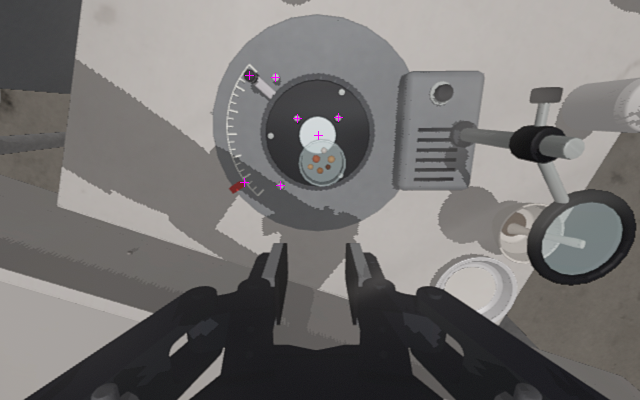

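View pics/wrist2.png

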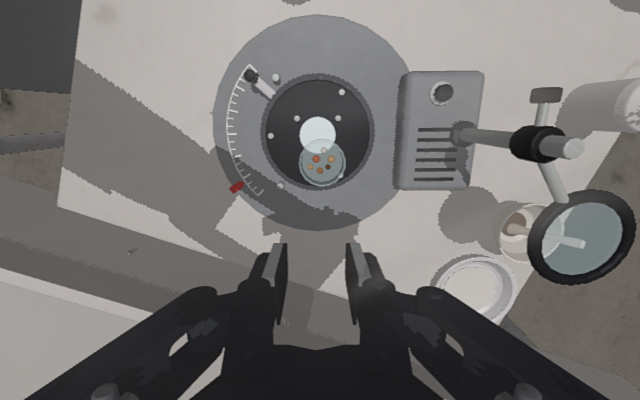

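```bash
python3 - <<'E'
from h import *
im=cv2.imread('pics/wrist2.png')
cv2.imwrite('pics/w2z.png',cv2.resize(im[50:210,210:400],None,fx=4,fy=4,interpolation=cv2.INTER_CUBIC)[:600])
C=cam('wrist',ctrl.get_obs());o=ctrl.get_obs();Rt=quat(o['eef_rot'])
for d in ([0,0,0],[0,0,.015],[0,0,-.015],[-.011,-.003,.015],[-.011,-.003,-.015],[.011,-.003,.015]):print(d,proj(C,o['eef_pos']+Rt@d))
E
```

```text
[0, 0, 0] [[315.84638309 237.24221855]]
[0, 0, 0.015] [[340.52384429 237.23480697]]
[0, 0, -0.015] [[291.16903837 237.24963009]]
[-0.011, -0.003, 0.015] [[341.35045912 221.88922071]]
[-0.011, -0.003, -0.015] [[290.31803858 221.90462257]]
[0.011, -0.003, 0.015] [[340.49716116 255.91870827]]
```

View pics/w2z.png

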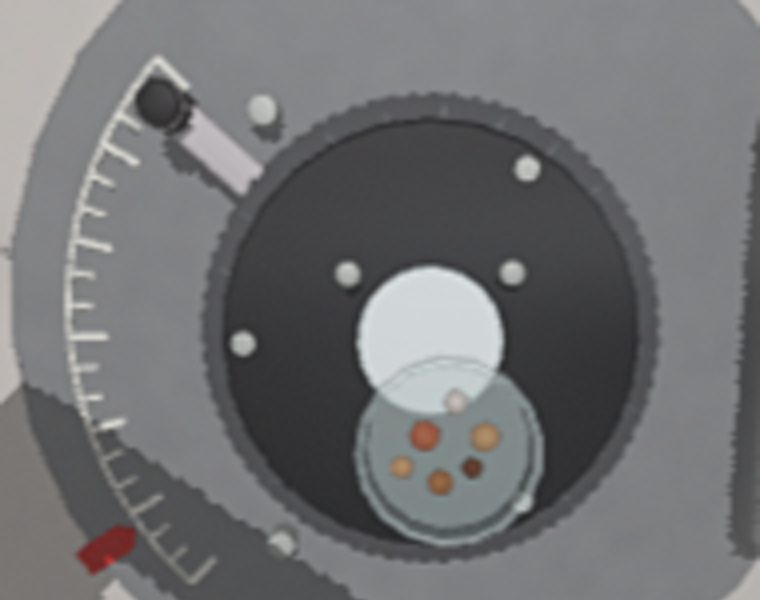

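```bash
cat > f2.py <<'E'
from fit import *
W=lambda u,v:(210+u/4-.375,50+v/4-.375)
obsv=[('scene','pinF',S(418,250)),('scene','pinB',S(335,258)),('scene','post',S(533,284)),('scene','tab',S(510,241)),('scene','stopP',S(488,338)),
('side','pinF',D(303,158)),('side','pinB',D(332,119)),('side','post',D(194,200)),('side','tab',D(399,342)),('side','stopN',D(432,264)),
('wrist','win',W(430,338)),('wrist','pinF',W(348,273)),('wrist','pinB',W(512,272)),('wrist','post',W(160,102)),('wrist','tab',W(131,537)),('wrist','stopP',W(262,108)),('wrist','stopN',W(283,540))]
import pickle
CC={n:cam(n,ctrl.get_obs()) for n in('scene','side','wrist')}
def res(p,only=None):
    m=model(p); return np.concatenate([proj(CC[n],m[k])[0]-uv for n,k,uv in obsv if not only or n in only])
for only in (['scene','side'],['wrist'],None):
    b=least_squares(lambda p:res(p,only),[.535,.288,.878,-.71,.57],loss='soft_l1')
    print(b.x.round(4),b.cost)
for o,e in zip(obsv,res(b.x).reshape(-1,2)):print(o[:2],e.round(1))
d=atz(CC['wrist'],W(449.5,452),.005+.056+.018); x,y,yaw=b.x[:3]
def st(p): 
    v=np.array(p[:2])-[x,y];c,s=np.cos(yaw),np.sin(yaw);return np.array([c*v[0]+s*v[1],-s*v[0]+c*v[1]])
print('dish',d,st(d))
E
python3 f2.py
```

```text
[ 0.5356  0.2875  0.8758 -0.7136  0.5725] 2.0636127798095174
[ 0.5363  0.2872  0.8775 -0.7179  0.5871] 3.114089126854192
[ 0.5361  0.2872  0.8766 -0.7168  0.5718] 5.741346593272023
('scene', 'pinF') [-0.1  0.2]
('scene', 'pinB') [0.1 1.1]
('scene', 'post') [-0.3 -0.1]
('scene', 'tab') [-0.6  0.6]
('scene', 'stopP') [ 0.1 -0.1]
('side', 'pinF') [0.8 0.7]
('side', 'pinB') [0.8 0.4]
('side', 'post') [ 0.3 -0. ]
('side', 'tab') [ 0.1 -0.7]
('side', 'stopN') [0.2 0.8]
('wrist', 'win') [0.1 0.5]
('wrist', 'pinF') [-0.1 -0.2]
('wrist', 'pinB') [ 0.2 -0.2]
('wrist', 'post') [-0.8 -0.6]
('wrist', 'tab') [ 1.4 -2.2]
('wrist', 'stopP') [-0.2  0.1]
('wrist', 'stopN') [-0.9  0.6]
dish [0.56015838 0.2734123  0.079     ] [ 0.00476862 -0.0272997 ]
```

```bash
python3 -m pendant '[0.009,-0.003,-0.04,0,0,0,0.03, 0.009,-0.003,-0.04,0,0,0,0.03, 0,0,-0.04,0,0,0,0.03, 0,0,0,0,0,0,0.03]'
python3 - <<'E'
from h import *
o=ctrl.get_obs();print(o['eef_pos'],o['q'].round(2))
Rt=quat(o['eef_rot'])
for n in ('scene','side','wrist'):
    C,im=snap(n,n+'3'); im=im[:,:,::-1].copy()
    x0,y0,x1,y1=dict(scene=(230,130,370,270),side=(280,110,420,250),wrist=(200,100,440,340))[n]
    f=4 if n!='wrist' else 2.5
    z=cv2.resize(im[y0:y1,x0:x1],None,fx=f,fy=f,interpolation=cv2.INTER_CUBIC)
    for d in ([0,0,0],[-.011,0,.015],[-.011,0,-.015],[.011,0,.015],[.011,0,-.015]):
        p=(proj(C,o['eef_pos']+Rt@d)[0]-[x0,y0]+.5)*f
        cv2.circle(z,tuple(int(a) for a in p),2,(255,0,255),-1)
    cv2.imwrite(f'pics/{n}3z.png',z)
E
```

```text
time_s: 4.22
eef_pos: [0.5887, 0.2468, 0.0963]
eef_rot: [-0.663, 0.666, -0.244, 0.24]
wrist_force: [0.0, -0.9, 0.8]
opening: 0.348
[0.58871837 0.24682623 0.09626078] [ 0.21  0.43  1.52 -0.    1.2  -0.66]
```

View pics/scene3z.png

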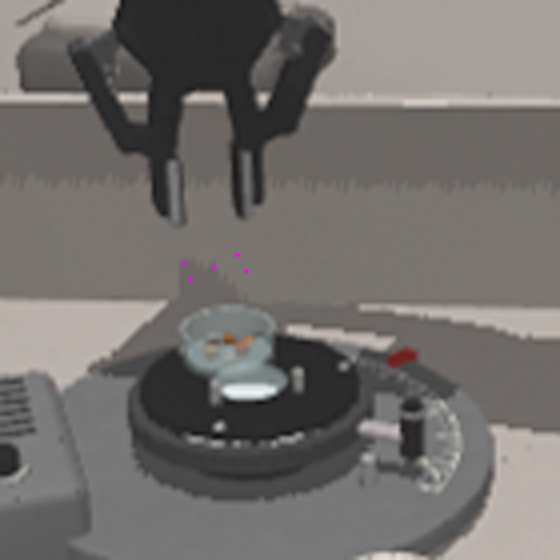

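View pics/side3z.png

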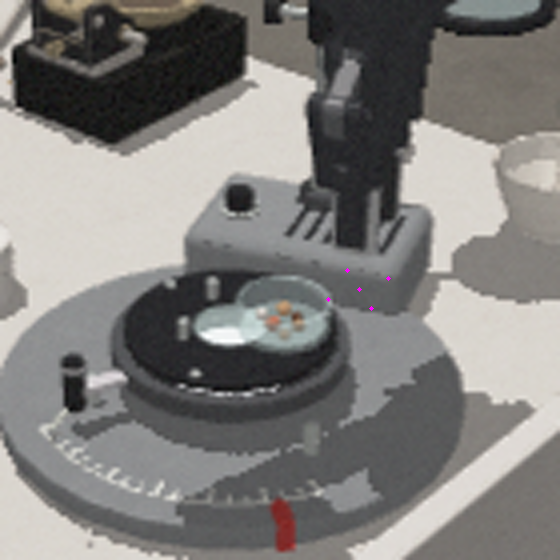

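View pics/wrist3z.png

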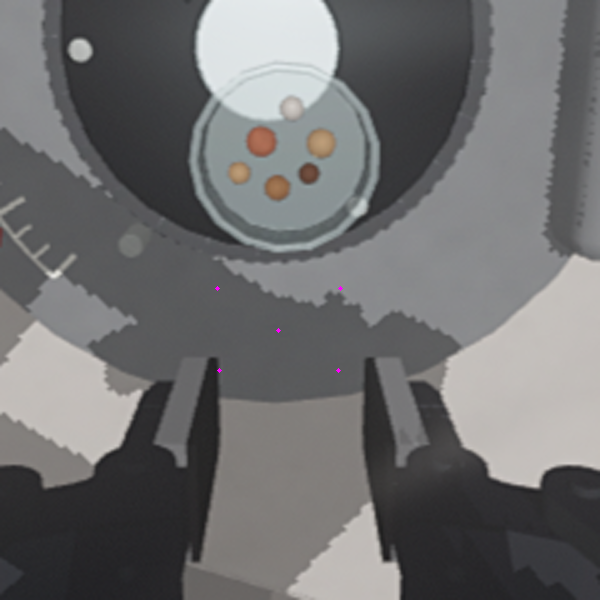

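```bash
python3 - <<'E'
from h import *
o=ctrl.get_obs();Rt=quat(o['eef_rot'])
Cs,Cd,Cw=cam('scene'),cam('side'),cam('wrist',o)
s=lambda u,v:(230+u/4-.4,130+v/4-.4); d=lambda u,v:(280+u/4-.4,110+v/4-.4); w=lambda u,v:(200+u/2.5-.3,100+v/2.5-.3)
def t(L):
    p=tri(L); return p.round(4),(Rt.T@(p-o['eef_pos'])).round(4)
# near finger (tool -z): side bottom mid (358,250), scene right finger bottom (246,216); wrist left finger tip front (198,358)
print(t([(Cs,s(246,216)),(Cd,d(358,249))]))
print('wrist+scene near',t([(Cs,s(246,216)),(Cw,w(205,358))]))
print('wrist+scene far',t([(Cs,s(177,223)),(Cw,w(375,358))]))
print('wrist+side near',t([(Cd,d(343,245)),(Cw,w(185,358))]))
E
```

```text
(array([0.579 , 0.2333, 0.1256]), array([-0.001 , -0.0238, -0.0203]))
wrist+scene near (array([0.5749, 0.2378, 0.1254]), array([-0.007 , -0.0236, -0.0195]))
wrist+scene far (array([0.5976, 0.2659, 0.1267]), array([-0.0077, -0.0248,  0.0167]))
wrist+side near (array([0.5734, 0.2369, 0.1296]), array([-0.0076, -0.0278, -0.0211]))
```

```bash
python3 -m pendant '[0,0,0,0,0,0,0, 0,0,0,0,0,0,0, 0,0,0,0,0,0,0, 0,0,0,0,0,0,0]'
python3 - <<'E'
from h import *
o=ctrl.get_obs();print(o['eef_pos'],o['q'].round(2))
Rt=quat(o['eef_rot'])
zs=[]
for n in ('scene','side','wrist'):
    C,im=snap(n,n+'4'); im=im[:,:,::-1].copy()
    x0,y0,x1,y1=dict(scene=(240,130,310,230),side=(340,120,410,220),wrist=(250,180,390,340))[n]
    f=5 if n!='wrist' else 3
    z=cv2.resize(im[y0:y1,x0:x1],None,fx=f,fy=f,interpolation=cv2.INTER_CUBIC)
    for d in ([0,0,0],[-.011,0,.015],[-.011,0,-.015],[.011,0,.015],[.011,0,-.015]):
        p=(proj(C,o['eef_pos']+Rt@d)[0]-[x0,y0]+.5)*f
        cv2.circle(z,tuple(int(a) for a in p),2,(255,0,255),-1)
    zs.append(z)
    cv2.imwrite(f'pics/{n}4z.png',z)
E
```

```text
time_s: 4.88
eef_pos: [0.5913, 0.2481, 0.0995]
eef_rot: [0.665, -0.664, 0.242, -0.242]
wrist_force: [-0.0, -0.5, 0.0]
opening: 0.005
[0.5913371  0.24808333 0.09947819] [ 0.21  0.43  1.51 -0.    1.2  -0.66]
```

View pics/scene4z.png

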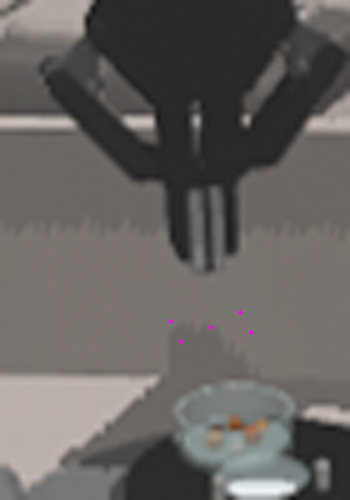

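View pics/side4z.png

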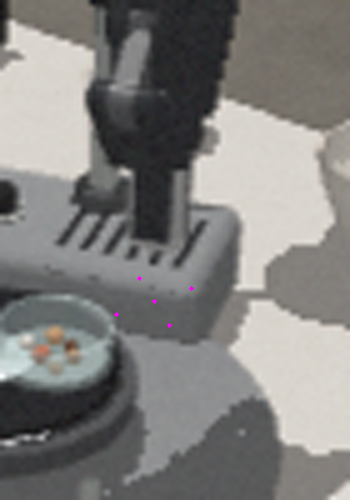

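View pics/wrist4z.png

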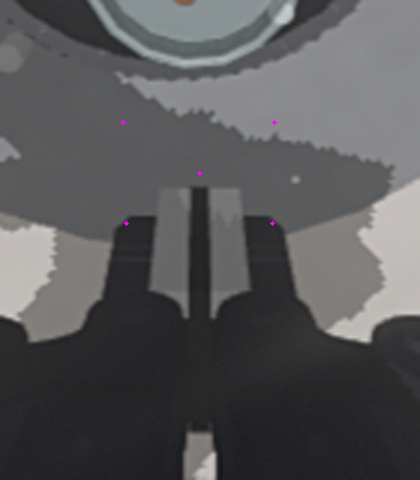

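All three cameras put the visible fingertips about 24 mm behind the stated TCP, even with the fingers shut. Before pushing I'll go down over bare foot, outside the ring, where it is safe whichever is true, and compare heights.

```bash
python3 -m pendant '[0.0065,-0.0057,0,0,0,0,0.03, 0.0065,-0.0057,0,0,0,0,0.03, 0,0,-0.02,0,0,0,0.03, 0,0,-0.02,0,0,0,0.03, 0,0,-0.015,0,0,0,0.03, 0,0,-0.009,0,0,0,0.03, 0,0,0,0,0,0,0.03, 0,0,0,0,0,0,0.03]'
cat > look.py <<'E'
import sys
from h import *
def look(tag,boxes=dict(scene=(230,170,340,270),side=(290,150,400,250),wrist=(200,80,440,320)),fs=dict(scene=5,side=5,wrist=2.5),pts=((0,0,0),)):
    o=ctrl.get_obs();Rt=quat(o['eef_rot']);print(o['eef_pos'].round(4),Rt[:,0].round(3),o['wrist_force'].round(1),o['opening'].round(3),round(o['time_s'],2))
    for n in boxes:
        C,im=snap(n,n+tag); im=im[:,:,::-1].copy()
        x0,y0,x1,y1=boxes[n]; f=fs[n]
        z=cv2.resize(im[y0:y1,x0:x1],None,fx=f,fy=f,interpolation=cv2.INTER_CUBIC)
        for d in pts:
            p=(proj(C,o['eef_pos']+Rt@np.array(d))[0]-[x0,y0]+.5)*f
            cv2.circle(z,tuple(int(a) for a in p),2,(255,0,255),-1)
        cv2.imwrite(f'pics/{n}{tag}z.png',z)
E
python3 -c "
from look import *
look('5')"
```

```text
time_s: 6.02
eef_pos: [0.6048, 0.2369, 0.0359]
eef_rot: [0.665, -0.664, 0.241, -0.242]
wrist_force: [-0.1, -0.1, 0.8]
opening: 0.352Traceback (most recent call last):
  File "<string>", line 3, in <module>
    look('5')
    ~~~~^^^^^
  File "look.py", line 4, in look
    o=ctrl.get_obs();Rt=quat(o['eef_rot']);print(o['eef_pos'].round(4),Rt[:,0].round(3),o['wrist_force'].round(1),o['opening'].round(3),round(o['time_s'],2))
                                                                                                                  ^^^^^^^^^^^^^^^^^^
AttributeError: 'float' object has no attribute 'round'
```

```bash
sed -i "s/o\['opening'\].round(3)/round(float(o['opening']),3)/" look.py
python3 -c "
from look import *
look('5')"
```

```text
[0.6048 0.2369 0.0359] [ 0.766 -0.643  0.001] [-0.1 -0.1  0.8] 0.352 6.03
```

View pics/scene5z.png

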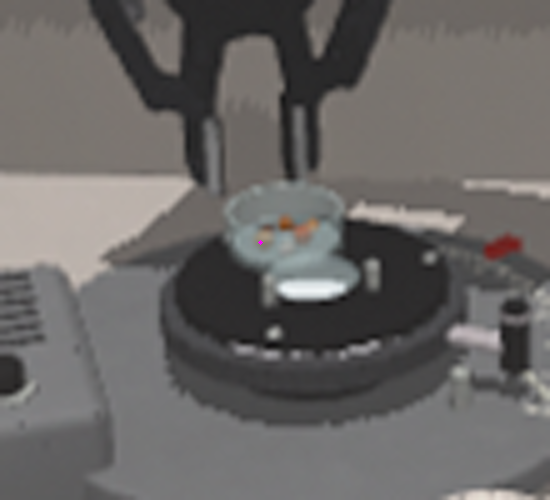

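View pics/side5z.png

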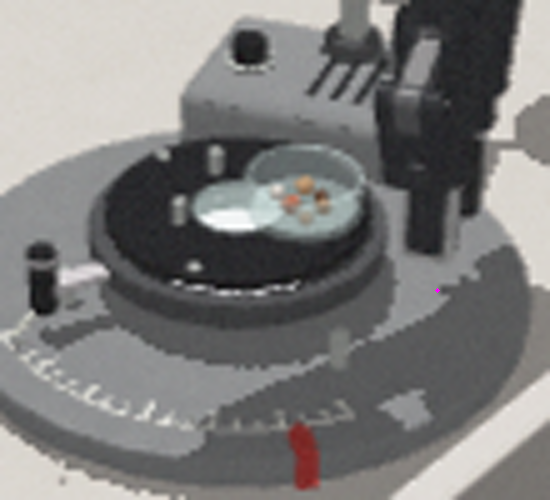

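View pics/wrist5z.png

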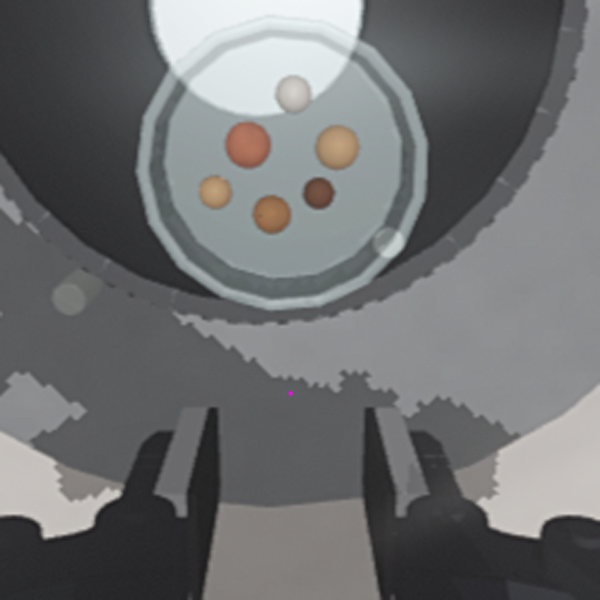

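```bash
python3 -m pendant '[0,0,-0.004,0,0,0,0.03, 0,0,-0.004,0,0,0,0.03, 0,0,-0.002,0,0,0,0.03, 0,0,-0.002,0,0,0,0.03, 0,0,0,0,0,0,0.03]'
```

```text
time_s: 6.8
eef_pos: [0.6041, 0.2366, 0.023]
eef_rot: [-0.664, 0.665, -0.242, 0.242]
wrist_force: [0.5, -1.4, 0.4]
opening: 0.355
```

```bash
python3 -m pendant '[0,0,-0.002,0,0,0,0.03, 0,0,-0.002,0,0,0,0.03, 0,0,0,0,0,0,0.03]'
```

```text
time_s: 7.18
eef_pos: [0.6041, 0.2366, 0.019]
eef_rot: [-0.664, 0.665, -0.242, 0.242]
wrist_force: [-0.6, -0.3, -0.2]
opening: 0.353
```

At a TCP reading of z = 0.019, which is below the foot top at 0.025, there is still no contact. So the cameras are right and the real tips are well above the stated TCP. I'll measure the offset more closely.

```bash
python3 -c "
from look import *
look('6',pts=((0,0,0),(-.011,-.024,-.0155),(-.011,-.024,.0155),(.011,-.024,-.0155),(-.011,-.024,-.03)))"
```

```text
[0.6041 0.2366 0.019 ] [ 0.766 -0.643 -0.   ] [-0.6 -0.3 -0.2] 0.353 7.17
```

View pics/scene6z.png

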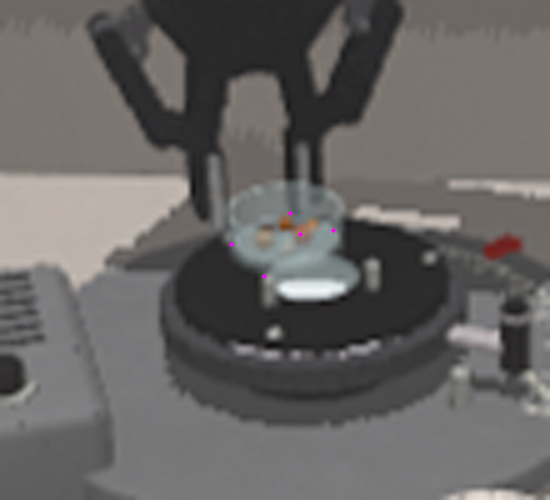

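View pics/side6z.png

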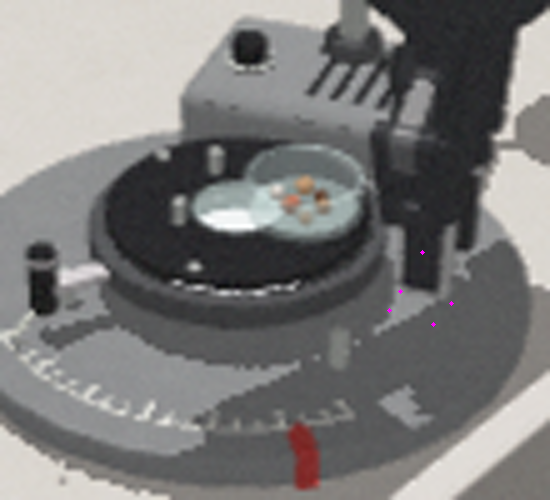

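View pics/wrist6z.png

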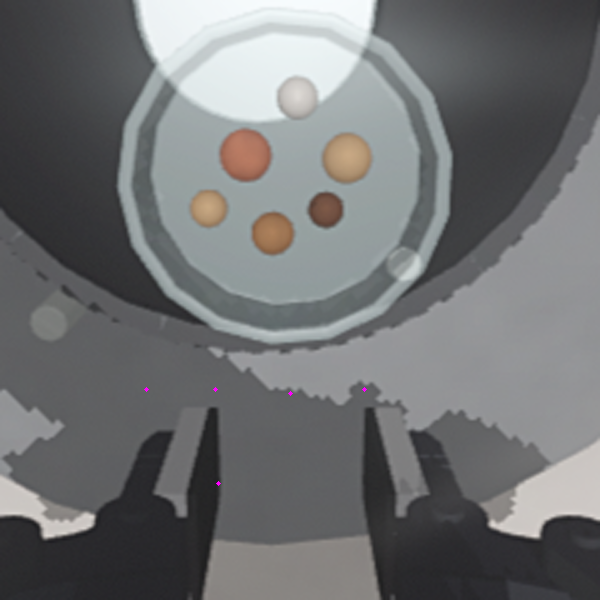

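```bash
python3 -m pendant '[0,0,0.012,0,0,0,0.03, 0,0,0.011,0,0,0,0.03, -0.007,0.0058,0,0,0,0,0.03, -0.007,0.0058,0,0,0,0,0.03, -0.006,0.005,0,0,0,0,0.03, 0,0,0,0,0,0,0.03, 0,0,0,0,0,0,0.03]'
python3 -c "
from look import *
look('7')"
```

```text
time_s: 8.2
eef_pos: [0.5843, 0.2533, 0.0422]
eef_rot: [-0.664, 0.665, -0.242, 0.242]
wrist_force: [-0.2, -0.0, -1.3]
opening: 0.353
[0.5843 0.2533 0.0422] [ 0.766 -0.643  0.   ] [-0.2 -0.  -1.3] 0.353 8.2
```

View pics/scene7z.png

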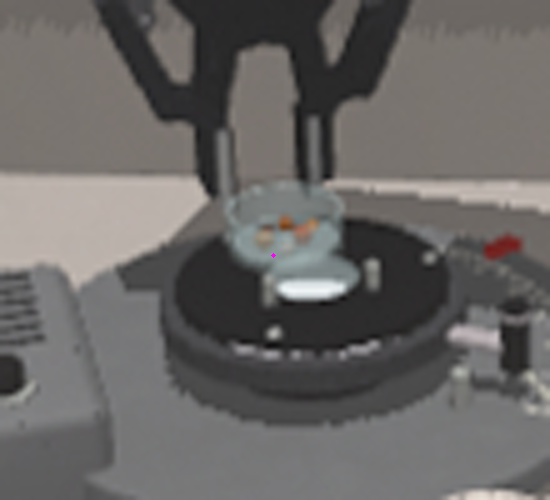

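View pics/side7z.png

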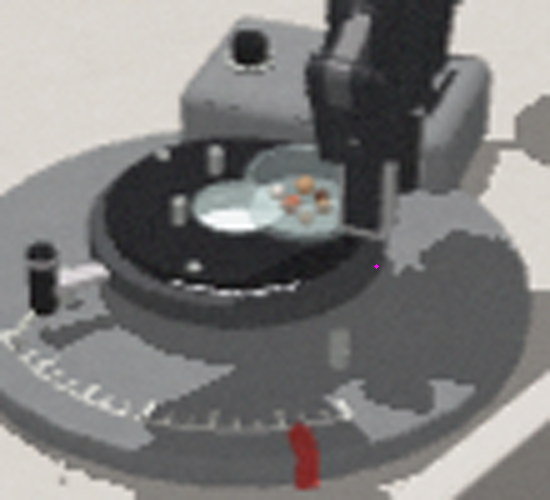

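View pics/wrist7z.png

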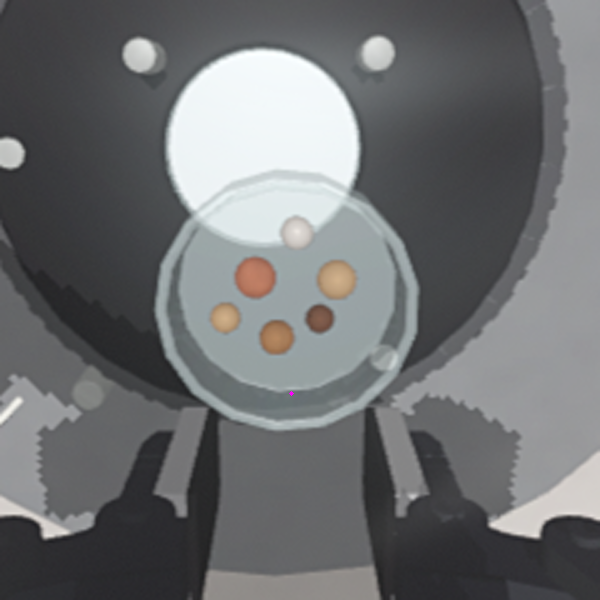

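```bash
python3 -m pendant '[-0.0024,0.0014,0,0,0,0,0.03, -0.0024,0.0014,0,0,0,0,0.03, -0.0024,0.0014,0,0,0,0,0.03, -0.0024,0.0014,0,0,0,0,0.03, -0.0024,0.0014,0,0,0,0,0.03, -0.0024,0.0014,0,0,0,0,0.03, -0.0024,0.0014,0,0,0,0,0.03, 0,0,0,0,0,0,0.03, 0,0,0,0,0,0,0.03]'
python3 -c "
from look import *
look('8')"
```

```text
time_s: 9.48
eef_pos: [0.5676, 0.2631, 0.0423]
eef_rot: [0.665, -0.664, 0.242, -0.242]
wrist_force: [0.3, -0.7, -0.0]
opening: 0.357
[0.5676 0.2631 0.0423] [ 0.766 -0.643  0.   ] [ 0.3 -0.7 -0. ] 0.357 9.47
```

View pics/scene8z.png

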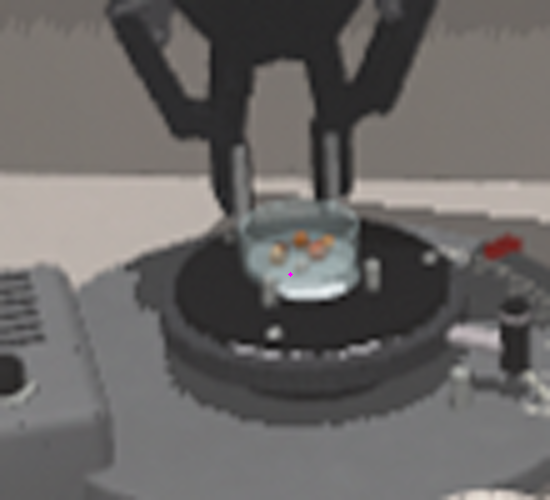

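View pics/wrist8z.png

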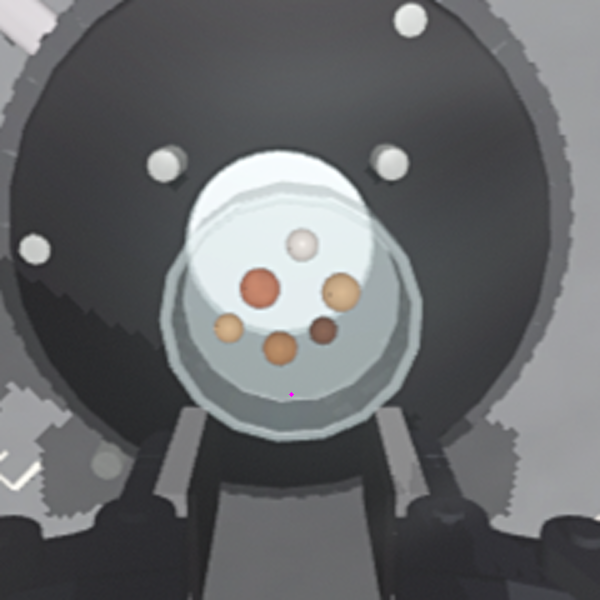

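```bash
python3 -m pendant '[-0.0018,0.001,0,0,0,0,0.03, -0.0018,0.001,0,0,0,0,0.03, -0.0018,0.001,0,0,0,0,0.03, -0.0018,0.0011,0,0,0,0,0.03, 0,0,0,0,0,0,0.03, 0,0,0,0,0,0,0.03]'
python3 -c "
from look import *
look('9')"
```

```text
time_s: 10.38
eef_pos: [0.5603, 0.2672, 0.0423]
eef_rot: [0.664, -0.664, 0.242, -0.242]
wrist_force: [0.1, 0.0, -0.1]
opening: 0.353
[0.5603 0.2672 0.0423] [ 0.766 -0.643 -0.   ] [ 0.1  0.  -0.1] 0.353 10.38
```

View pics/wrist9z.png

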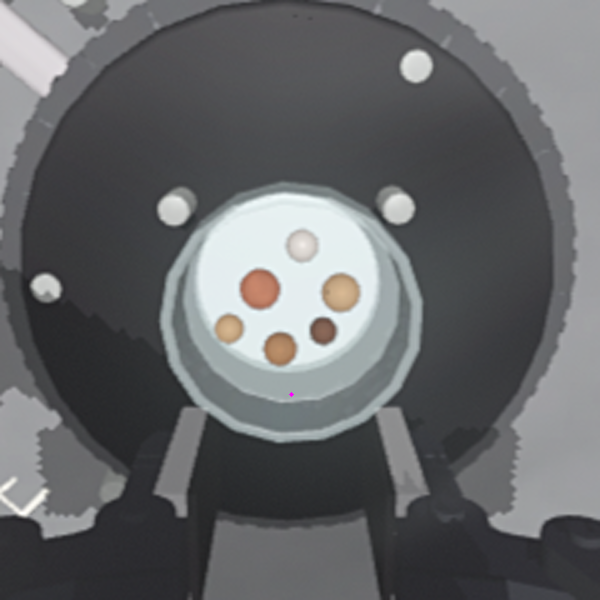

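```bash
python3 -m pendant '[-0.0008,0.0006,0,0,0,0,0.03, -0.0008,0.0006,0,0,0,0,0.03, 0,0,0,0,0,0,0.03]'; python3 -m pendant '[-0.0008,0.0006,0,0,0,0,0.03, 0,0,0,0,0,0,0.03]';
python3 -c "
from look import *
look('10')"
```

```text
time_s: 10.9
eef_pos: [0.5587, 0.2683, 0.0423]
eef_rot: [-0.664, 0.665, -0.242, 0.242]
wrist_force: [0.2, -1.0, -0.4]
opening: 0.352
time_s: 11.15
eef_pos: [0.5582, 0.2686, 0.0424]
eef_rot: [-0.664, 0.665, -0.242, 0.242]
wrist_force: [1.3, -2.6, -1.1]
opening: 0.349
[0.5582 0.2686 0.0424] [ 0.766 -0.643  0.001] [ 1.3 -2.6 -1.1] 0.349 11.15
```

View pics/wrist10z.png

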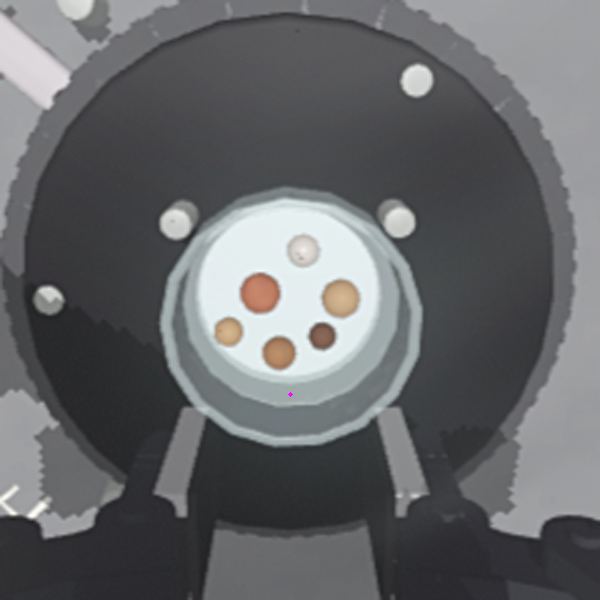

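```bash
cat > dishchk.py <<'E'
from h import *
from scipy.optimize import least_squares
def circ(C,c,r,z):
    a=np.linspace(0,2*np.pi,72,endpoint=False)
    return proj(C,np.c_[c[0]+r*np.cos(a),c[1]+r*np.sin(a),np.full(72,z)])
def bb(P): return np.r_[P.min(0),P.max(0)]
def fitc(C,box,r,z,w=(1,1,1,1),x0=(.536,.287)):
    w=np.array(w); b=np.array([0 if v is None else v for v in box])
    s=least_squares(lambda c:(bb(circ(C,c,r,z))-b)*w,x0,diff_step=1e-4)
    return s.x,s.fun
YAW=.877
def stv(v): c,s=np.cos(YAW),np.sin(YAW);return np.array([c*v[0]+s*v[1],-s*v[0]+c*v[1]])*1000
E
python3 - <<'E'
from dishchk import *
C=cam('wrist',ctrl.get_obs())
w=lambda l,t,r,b:(200+l/2.5-.3,80+t/2.5-.3,200+r/2.5-.3,80+b/2.5-.3)
d,e=fitc(C,w(161,187,422,447),.0245,.079);print('dish',d,e.round(1))
wi,e=fitc(C,w(195,200,380,383),.019,.061,(1,0,1,1));print('win',wi,e.round(1))
u=lambda a,b:(200+a/2.5-.3,80+b/2.5-.3)
p1=atz(C,u(176,224),.072);p2=atz(C,u(400,222),.072);print('pins',p1,p2,'sep',np.linalg.norm(p1-p2))
m=(p1+p2)[:2]/2; dr=(p2-p1)[:2]/np.linalg.norm(p2-p1); n=np.array([-dr[1],dr[0]]); cen=m-n*.0275*np.sin(np.radians(40)); print('cen from pins',cen, m+n*.0275*np.sin(np.radians(40)))
print('rel stand to win',stv(d-wi),'to pins',stv(d-cen), 'to fit',stv(d-[.5361,.2872]))
E
```

```text
dish [0.53564148 0.28786894] [-0.8  1.3  0.8 -1.5]
win [0.53527649 0.28710738] [ 0.5  0.  -0.5 -0. ]
pins [0.50848809 0.28238742 0.072     ] [0.53519716 0.31478997 0.072     ] sep 0.041991666118357175
cen from pins [0.53548268 0.28734534] [0.50820256 0.30983205]
rel stand to win [0.8189002  0.20637615] to pins [0.5041024  0.21273384] to fit [0.22109199 0.78028031]
```

```bash
python3 -m pendant '[-0.0008,0.0006,0,0,0,0,0.03, 0,0,0,0,0,0,0.03]'
```

```text
time_s: 11.55
eef_pos: [0.5577, 0.2689, 0.0425]
eef_rot: [-0.664, 0.665, -0.241, 0.242]
wrist_force: [2.9, -6.0, 1.8]
opening: 0.353
```

The contact force rises to 6.7 N, so the dish is seated against the pins. I'll back straight off, lift, and check.

```bash
python3 -m pendant '[0.0031,-0.0026,0,0,0,0,0.03, 0.0062,-0.0051,0,0,0,0,0.03, 0.0123,-0.0102,0,0,0,0,0.03, 0.0154,-0.0128,0,0,0,0,0.03, 0,0,0.03,0,0,0,0.03, 0,0,0.05,0,0,0,0.03, 0,0,0.05,0,0,0,0.03, 0,0,0,0,0,0,0.03, 0,0,0,0,0,0,0.03]'
python3 -c "
from look import *
look('11',boxes=dict(wrist=(200,30,440,220),scene=(230,170,340,270)))
for t in ['index_tab','dish_centre','lever_post']:
    for d in ctrl.silhouettes(t,'wrist')[:2]: print(t,d['score'],d['bbox'])
"
```

```text
time_s: 12.68
eef_pos: [0.5944, 0.2381, 0.1719]
eef_rot: [-0.664, 0.664, -0.242, 0.242]
wrist_force: [0.2, -0.4, -0.1]
opening: 0.351
[0.5944 0.2381 0.1719] [ 0.766 -0.643 -0.   ] [ 0.2 -0.4 -0.1] 0.351 12.68
dish_centre 0.97 [288.8, 77.4, 347.3, 140.8]
lever_post 0.6 [224.3, 26.5, 385.6, 178.1]
lever_post 0.49 [217.0, 165.3, 229.3, 183.1]
```

View pics/wrist11z.png

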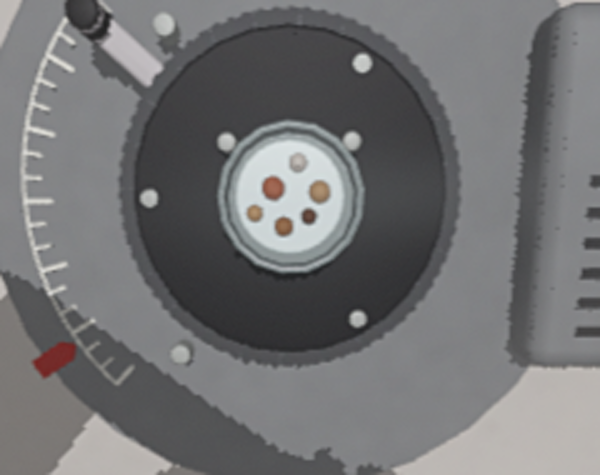

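View pics/scene11z.png

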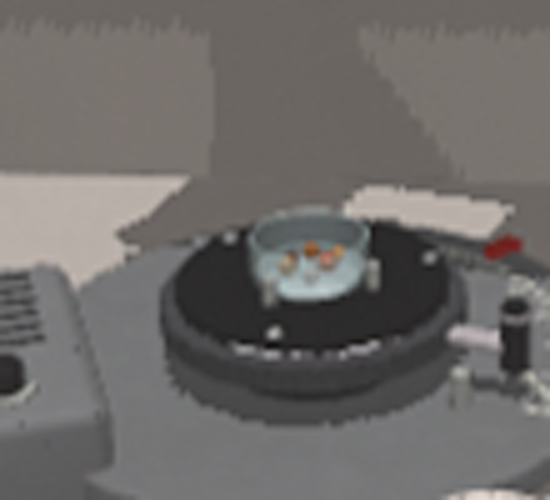

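```bash
cat > ang.py <<'E'
from h import *
STC=np.array([.5357,.2872]);YAW=.877
def ang(p): 
    v=np.array(p[:2])-STC; return (np.arctan2(v[1],v[0])-YAW-np.pi+np.pi)%(2*np.pi)-np.pi, np.hypot(*v)
def redmask(im):
    r,g,b=[im[:,:,i].astype(int) for i in range(3)]; return ((r>90)&(g<r*.5)&(b<r*.5)).astype(np.uint8)
E
python3 - <<'E'
from ang import *
o=ctrl.get_obs()
for n in ('wrist','scene','side'):
    C=cam(n,o); im=ctrl.camera(n); m=redmask(im)
    k,l,s,c=cv2.connectedComponentsWithStats(m)
    for i in range(1,k):
        if s[i,4]<8: continue
        P=[atz(C,c[i],z) for z in (.02,.029)]
        a=[ang(p) for p in P]
        if a[0][1]<.2:
            print(n,s[i],c[i].round(1),[(round(float(x),4),round(float(r),4)) for x,r in a])
            ys,xs=np.nonzero(l==i)
            A=np.array([ang(atz(C,(x,y),.029)) for x,y in zip(xs,ys)]);print(A[:,0].min(),A[:,0].max(),A[:,1].min(),A[:,1].max(), A[A[:,1]<.114].mean(0))
E
python3 - <<'E'
import cv2
im=cv2.imread('pics/wrist11.png')
cv2.imwrite('pics/w11t.png',cv2.resize(im[100:200,190:290],None,fx=6,fy=6,interpolation=cv2.INTER_CUBIC))
E
```

```text
wrist [214 168  16  14 125] [222.  174.3] [(0.5667, 0.1213), (0.5676, 0.1179)]
0.5330546072558269 0.6026527400403889 0.10830726923924229 0.12681659002381687 [0.56670638 0.11156506]
scene [327 217   7   5  18] [329.9 218.9] [(0.645, 0.1303), (0.5557, 0.1165)]
0.5104713745835081 0.5978136411102684 0.10628997824665828 0.12542372594322623 [0.55577343 0.11065021]
side [348 235   6  13  52] [350.6 241.1] [(0.5731, 0.1183), (0.5508, 0.129)]
0.507922810480089 0.5897758318906945 0.1102590945725574 0.1459874279983613 [0.55986337 0.11216125]
```

View pics/w11t.png

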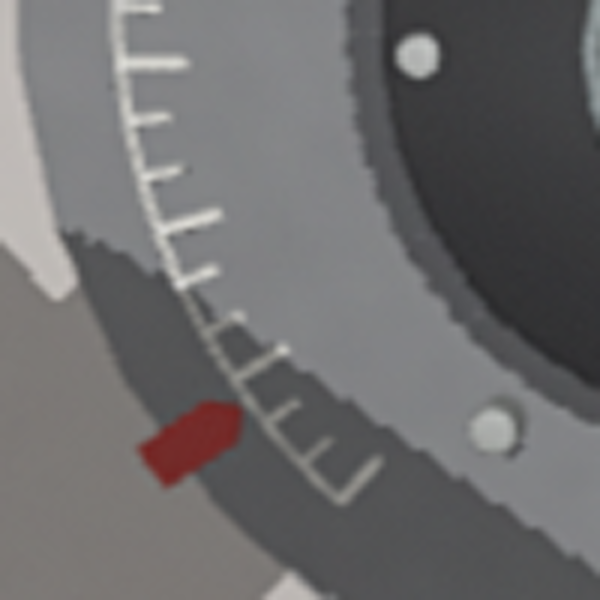

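The dish is centred over the window and touches both pins. The tab sits at about +0.567 rad (32.5°). Next is the lever: I'll turn the tool so the jaws straddle the post, staying high for now.

```bash
python3 -m pendant '[-0.012,0.003,0,0,0,-10.5,0.04, -0.012,0.003,0,0,0,-10.5,0.04, -0.012,0.003,0,0,0,-10.5,0.04, -0.012,0.003,0,0,0,-10.5,0.04, -0.012,0.003,0,0,0,-10.5,0.04, -0.012,0.003,0,0,0,-10.5,0.04, -0.012,0.003,0,0,0,-10.5,0.04, -0.012,0.003,0,0,0,-10.5,0.04, -0.012,0.003,0,0,0,-10.5,0.04, -0.012,0.003,0,0,0,-10.5,0.04, -0.012,0.003,0,0,0,-10.5,0.04, -0.012,0.003,0,0,0,-10.5,0.04]'
python3 -m pendant '[0,0,-0.02,0,0,-4.8,0.04, 0,0,-0.02,0,0,0,0.04, 0,0,-0.02,0,0,0,0.04, 0,0,0,0,0,0,0.04, 0,0,0,0,0,0,0.04]'
python3 -c "
from look import *
look('12',boxes=dict(wrist=(200,40,440,340),scene=(270,170,370,270)))
from ang import *
print(ang(ctrl.get_obs()['eef_pos']))
"
```

```text
time_s: 14.58
eef_pos: [0.4496, 0.275, 0.1722]
eef_rot: [0.084, -0.084, 0.702, -0.702]
wrist_force: [0.7, 0.2, -0.1]
opening: 0.469
time_s: 15.2
eef_pos: [0.4505, 0.275, 0.113]
eef_rot: [0.057, -0.057, 0.705, -0.705]
wrist_force: [0.3, -0.6, -0.1]
opening: 0.471
[0.4505 0.275  0.113 ] [-0.987 -0.16  -0.001] [ 0.3 -0.6 -0.1] 0.471 15.2
(np.float64(-0.7355997373664689), np.float64(0.08564878541187464))
```

View pics/wrist12z.png

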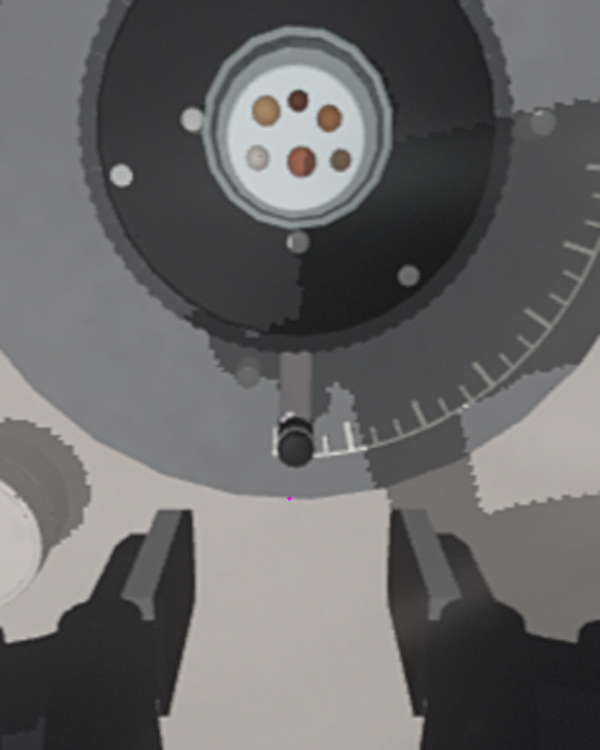

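View pics/scene12z.png

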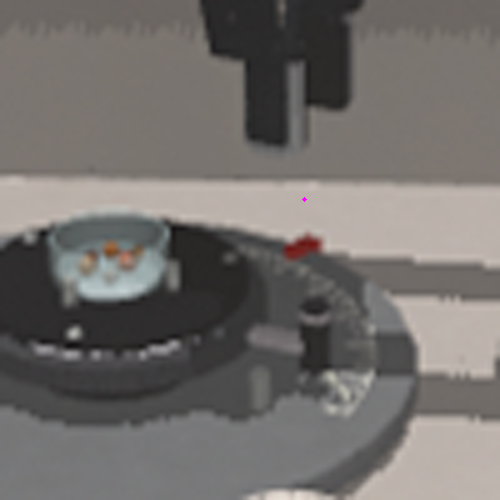

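```bash
python3 -m pendant '[0,0,-0.02,0,0,0,0.04, 0,0,-0.02,0,0,0,0.04, 0,0,-0.02,0,0,0,0.04, 0,0,0,0,0,0,0.04, 0,0,0,0,0,0,0.04]'
python3 -c "
from look import *
look('13',boxes=dict(wrist=(200,40,440,340),scene=(270,170,370,270)))
"
```

```text
time_s: 15.92
eef_pos: [0.451, 0.2751, 0.0534]
eef_rot: [0.057, -0.056, 0.705, -0.705]
wrist_force: [1.2, 0.1, -0.1]
opening: 0.467
[0.451  0.2751 0.0534] [-0.987 -0.16  -0.002] [ 1.2  0.1 -0.1] 0.467 15.93
```

View pics/wrist13z.png

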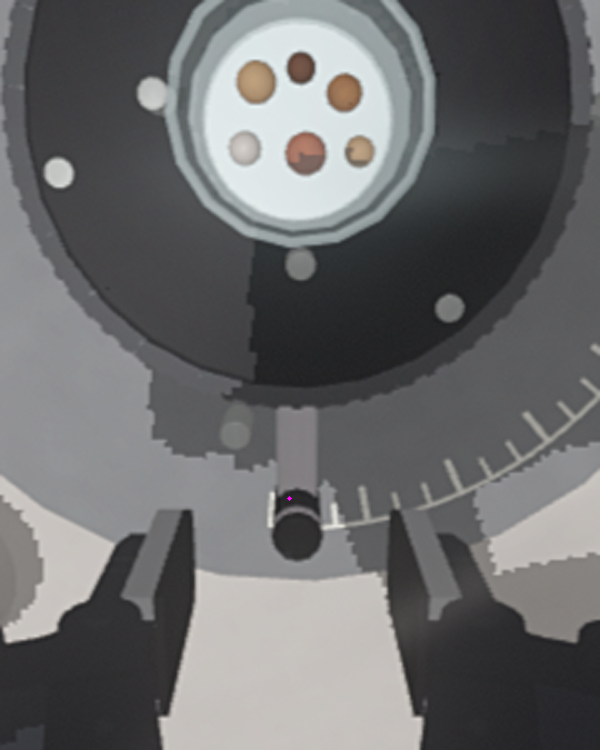

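View pics/scene13z.png

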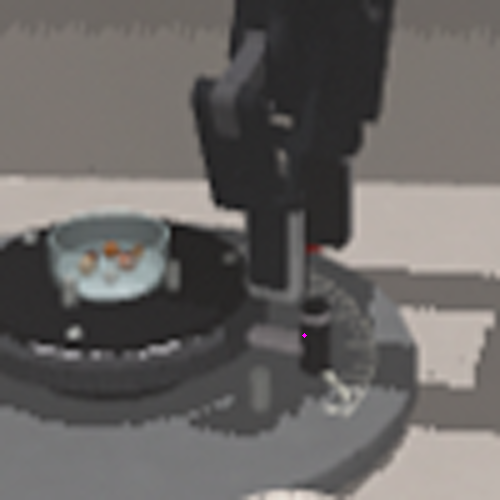

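```bash
python3 -m pendant '[0,0,-0.015,0,0,0,0.04, 0,0,-0.015,0,0,0,0.04, 0,0,0,0,0,0,0.018, 0,0,0,0,0,0,0.018, 0,0,0,0,0,0,0.018, 0,0,0,0,0,0,0.018]'
python3 -c "
from look import *
look('14',boxes=dict(wrist=(200,40,440,340),scene=(270,170,370,270)))
from ang import *
o=ctrl.get_obs();a,r=ang(o['eef_pos']);print(a,r)
ph=YAW+np.pi+a+np.arange(13)*.1
P=STC+r*np.c_[np.cos(ph),np.sin(ph)]
print(np.diff(P,axis=0).round(4).tolist())
"
```

```text
time_s: 16.77
eef_pos: [0.4504, 0.275, 0.0227]
eef_rot: [0.057, -0.057, 0.705, -0.705]
wrist_force: [0.1, 0.1, 0.4]
opening: 0.207
[0.4504 0.275  0.0227] [-0.987 -0.16  -0.001] [0.1 0.1 0.4] 0.207 16.77
-0.7343490456356196 0.08624206302167627
[[0.0017, -0.0085], [0.0025, -0.0083], [0.0033, -0.008], [0.0041, -0.0076], [0.0048, -0.0072], [0.0055, -0.0066], [0.0061, -0.0061], [0.0067, -0.0054], [0.0072, -0.0047], [0.0077, -0.004], [0.008, -0.0032], [0.0083, -0.0024]]
```

View pics/wrist14z.png

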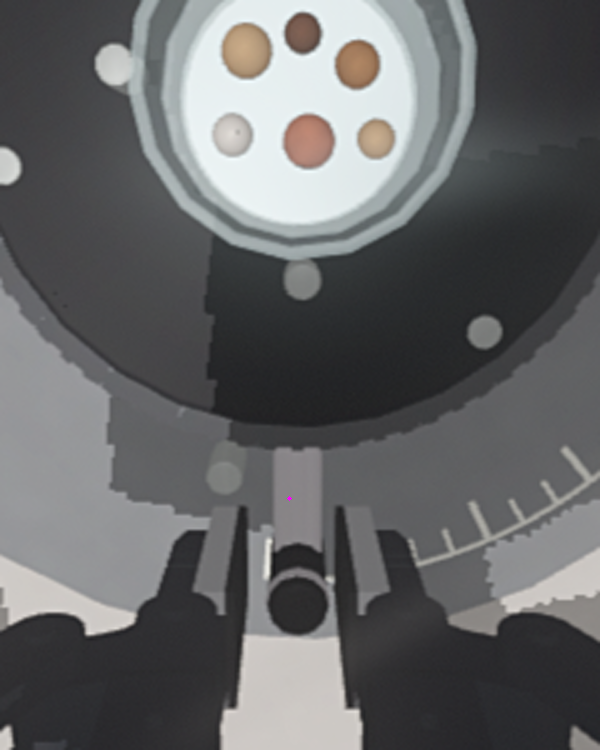

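View pics/scene14z.png

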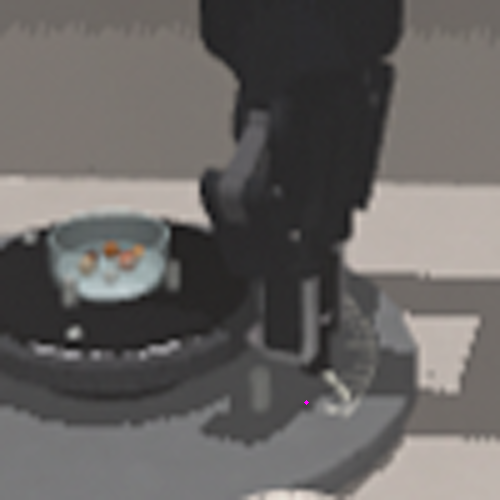

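The post sits between the pads, which have about 3 mm of slack on each side. Now I'll sweep the arc.

```bash
python3 -m pendant '[0.0017,-0.0085,0,0,0,5.73,0.018, 0.0025,-0.0083,0,0,0,5.73,0.018, 0.0033,-0.008,0,0,0,5.73,0.018, 0.0041,-0.0076,0,0,0,5.73,0.018, 0.0048,-0.0072,0,0,0,5.73,0.018, 0,0,0,0,0,0,0.018]'
python3 -c "
from look import *
look('15',boxes=dict(wrist=(200,40,440,340)))
from ang import *
o=ctrl.get_obs();a,r=ang(o['eef_pos']);print(a,r)
"
```

```text
time_s: 17.62
eef_pos: [0.4669, 0.235, 0.0225]
eef_rot: [-0.229, 0.229, -0.669, 0.669]
wrist_force: [0.1, -0.1, 0.0]
opening: 0.208
[0.4669 0.235  0.0225] [-0.79  -0.612 -0.   ] [ 0.1 -0.1  0. ] 0.208 17.62
-0.2315621791402176 0.08647999782960321
```

View pics/wrist15z.png

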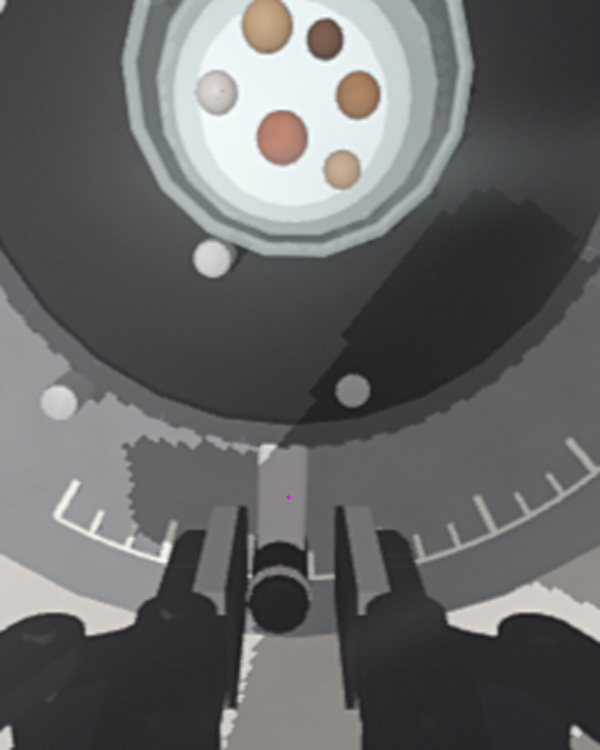

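```bash
python3 -m pendant '[0.0055,-0.0066,0,0,0,5.73,0.018, 0.0061,-0.0061,0,0,0,5.73,0.018, 0.0067,-0.0054,0,0,0,5.73,0.018, 0.0072,-0.0047,0,0,0,5.73,0.018, 0.0077,-0.004,0,0,0,5.73,0.018, 0.008,-0.0032,0,0,0,5.73,0.018, 0.0083,-0.0024,0,0,0,5.73,0.018, 0,0,0,0,0,0,0.018]'
python3 -c "
from look import *
look('16',boxes=dict(wrist=(200,40,440,340),side=(290,170,390,270)))
from ang import *
o=ctrl.get_obs();a,r=ang(o['eef_pos']);print(a,r)
"
```

```text
time_s: 18.68
eef_pos: [0.5162, 0.203, 0.0223]
eef_rot: [-0.444, 0.444, -0.55, 0.55]
wrist_force: [0.4, -0.4, -0.3]
opening: 0.213
[0.5162 0.203  0.0223] [-0.211 -0.978 -0.   ] [ 0.4 -0.4 -0.3] 0.213 18.68
0.45968141324865996 0.08650553507469898
```

View pics/wrist16z.png

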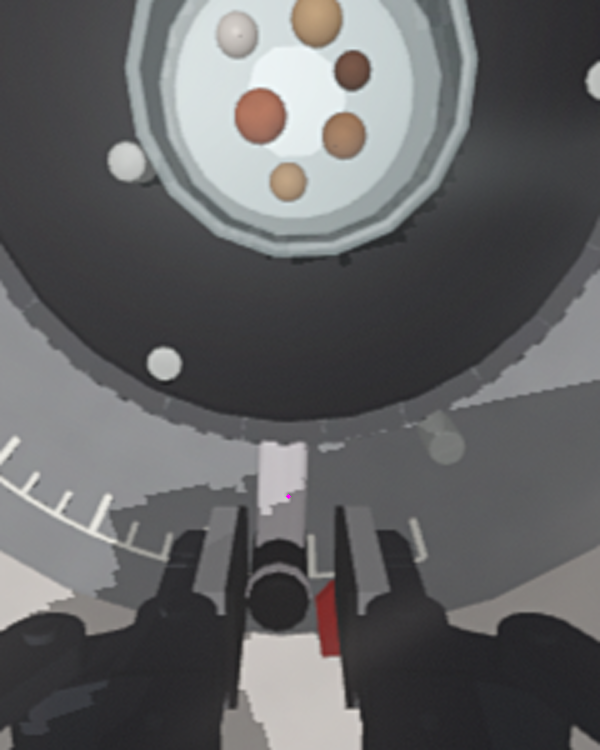

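View pics/side16z.png

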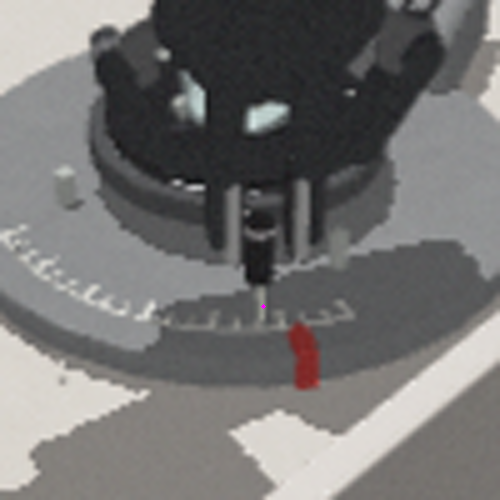

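```bash
python3 -m pendant '[0.0055,-0.0012,0,0,0,3.72,0.018, 0.0056,-0.0007,0,0,0,3.72,0.018, 0,0,0,0,0,0,0.018, 0,0,0,0,0,0,0.018]'
python3 -c "
from look import *
look('17',boxes=dict(wrist=(200,40,440,340),side=(290,170,390,270)))
from ang import *
o=ctrl.get_obs();a,r=ang(o['eef_pos']);print(a,r)
"
```

```text
time_s: 19.27
eef_pos: [0.5268, 0.2011, 0.0223]
eef_rot: [-0.479, 0.479, -0.52, 0.52]
wrist_force: [-0.6, -0.1, -0.4]
opening: 0.211
[0.5268 0.2011 0.0223] [-0.082 -0.997  0.   ] [-0.6 -0.1 -0.4] 0.211 19.27
0.5926323386749068 0.08660722132796206
```

View pics/wrist17z.png

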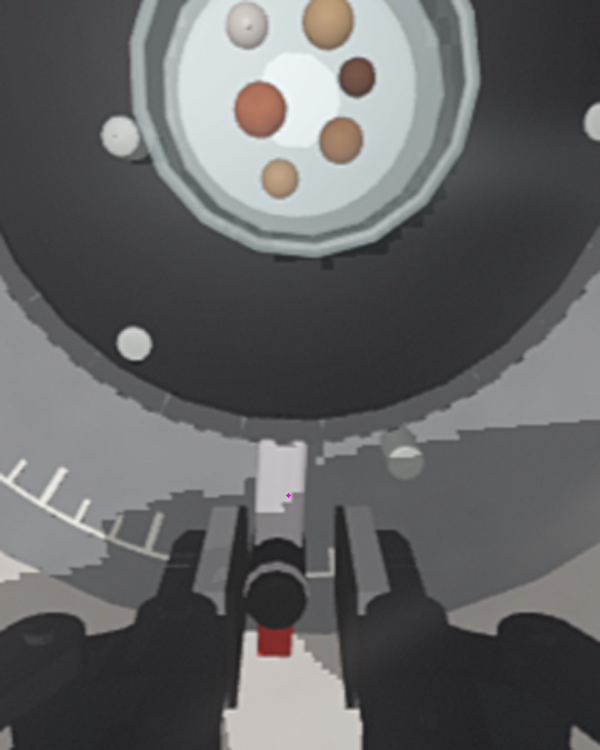

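View pics/side17z.png

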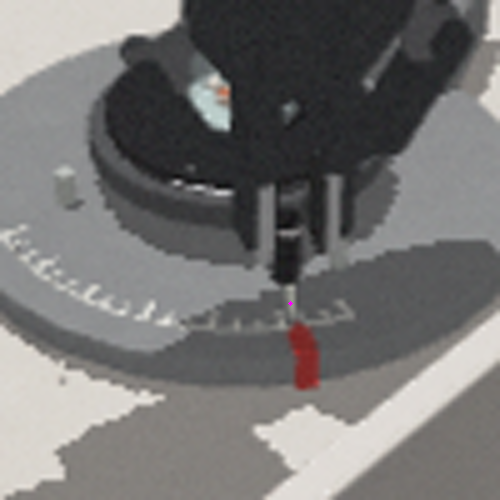

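The lever, pointer and tab look in line. I'll open the jaws, rise, and check from above.

```bash
python3 -m pendant '[0,0,0,0,0,0,0.04, 0,0,0,0,0,0,0.04, 0,0,0,0,0,0,0.04, 0,0,0.03,0,0,0,0.04, 0,0,0.04,0,0,0,0.04, 0,0,0.04,0,0,0,0.04, 0,0,0.03,0,0,0,0.04, 0,0,0,0,0,0,0.04, 0,0,0,0,0,0,0.04]'
python3 -c "
from look import *
look('18',boxes=dict(wrist=(200,0,440,240),side=(280,150,390,260),scene=(230,170,360,270)))
"
```

```text
time_s: 20.5
eef_pos: [0.5264, 0.2008, 0.1612]
eef_rot: [0.479, -0.48, 0.52, -0.519]
wrist_force: [0.4, 1.0, -1.2]
opening: 0.468
[0.5264 0.2008 0.1612] [-0.08  -0.997  0.   ] [ 0.4  1.  -1.2] 0.468 20.5
```

View pics/wrist18z.png

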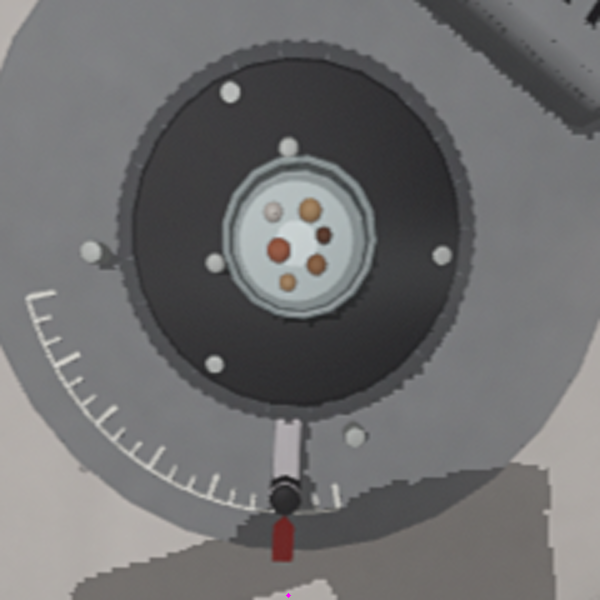

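View pics/side18z.png

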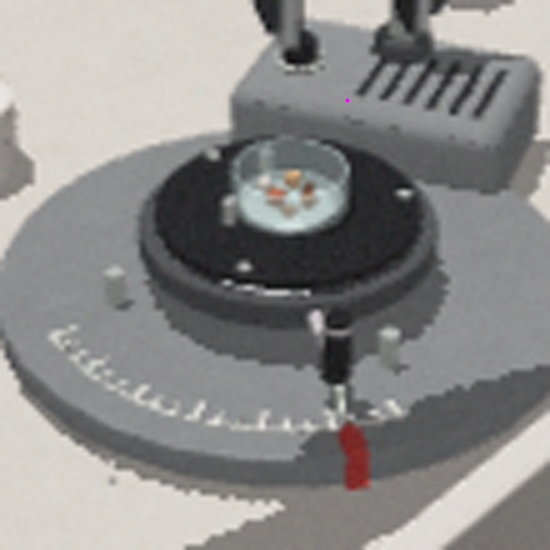

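View pics/scene18z.png

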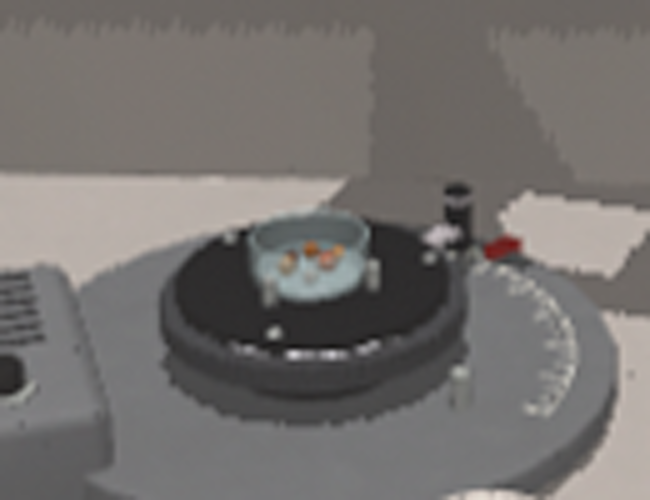

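```bash
python3 - <<'E'
from ang import *
from dishchk import fitc,stv
o=ctrl.get_obs()
C={n:cam(n,o) for n in('wrist','side','scene')}
B={'wrist':(200,0,2.5),'side':(280,150,5),'scene':(230,170,5)}
u=lambda n,a,b:(B[n][0]+(a+.5)/B[n][2]-.5,B[n][1]+(b+.5)/B[n][2]-.5)
for n,p in (('wrist',(285,499)),('side',(337,318)),('scene',(457,190))):
    x=atz(C[n],u(n,*p),.067); print('post',n,ang(x))
print('post tri',ang(tri([(C['wrist'],u('wrist',285,499)),(C['side'],u('side',337,318)),(C['scene'],u('scene',457,190))])))
for n in C:
    im=ctrl.camera(n);m=redmask(im);k,l,s,c=cv2.connectedComponentsWithStats(m)
    for i in range(1,k):
        if s[i,4]<8:continue
        ys,xs=np.nonzero(l==i);A=np.array([ang(atz(C[n],(x,y),.029)) for x,y in zip(xs,ys)])
        if A[:,1].mean()<.2: print('tab',n,A[A[:,1]<.118].mean(0),len(xs))
P1=u('wrist',288,147);P2=u('wrist',215,263)
p1,p2=[atz(C['wrist'],p,.072)[:2] for p in(P1,P2)]
print('pins',p1,p2,np.linalg.norm(p1-p2))
m=(p1+p2)/2;d=(p2-p1)/np.linalg.norm(p2-p1);n=np.array([-d[1],d[0]]);cs=[m+s*n*.0275*np.sin(np.radians(40)) for s in(1,-1)]
cen=min(cs,key=lambda c:np.hypot(*(c-STC)));print('cen',cen)
l,t=u('wrist',223,155);r,b=u('wrist',377,318)
dd,e=fitc(C['wrist'],(l,t,r,b),.0245,.079);print('dish',dd,e.round(1),stv(dd-cen),stv(dd-STC))
E
```

```text
post wrist (np.float64(0.5628969619581223), np.float64(0.08906980196494023))
post side (np.float64(0.5567751937905339), np.float64(0.0904538336085717))
post scene (np.float64(0.5650648965901963), np.float64(0.08864163778151841))
post tri (np.float64(0.5637440158758587), np.float64(0.08917109508089394))
tab wrist [0.56804198 0.11341656] 118
tab side [0.56437097 0.11439564] 53
tab scene [0.55482926 0.11238754] 17
pins [0.53464862 0.31439634] [0.50807603 0.2818839 ] 0.04199001548320797
cen [0.53504919 0.28695378]
dish [0.53621097 0.2866051 ] [-0.3 -0.4  0.3  0.5] [ 0.47484134 -1.11617116] [-0.1306273  -0.77325597]
```

Lever at 0.563 rad against the tab at 0.566, so they agree to under 1 mm. One closer look at how the dish is seated.

```bash
python3 -m pendant '[0.003,-0.02,-0.015,0,0,0,0.04, 0.003,-0.02,-0.015,0,0,0,0.04, 0,0,-0.015,0,0,0,0.04, 0,0,0,0,0,0,0.04, 0,0,0,0,0,0,0.04]'
python3 -c "
from look import *
look('19',boxes=dict(wrist=(250,20,390,140)),fs=dict(wrist=5))
"
```

```text
time_s: 21.42
eef_pos: [0.5332, 0.1611, 0.1174]
eef_rot: [0.48, -0.48, 0.52, -0.52]
wrist_force: [0.6, 0.3, 0.3]
opening: 0.468
[0.5332 0.1611 0.1174] [-0.08  -0.997 -0.   ] [0.6 0.3 0.3] 0.468 21.43
```

View pics/wrist19z.png

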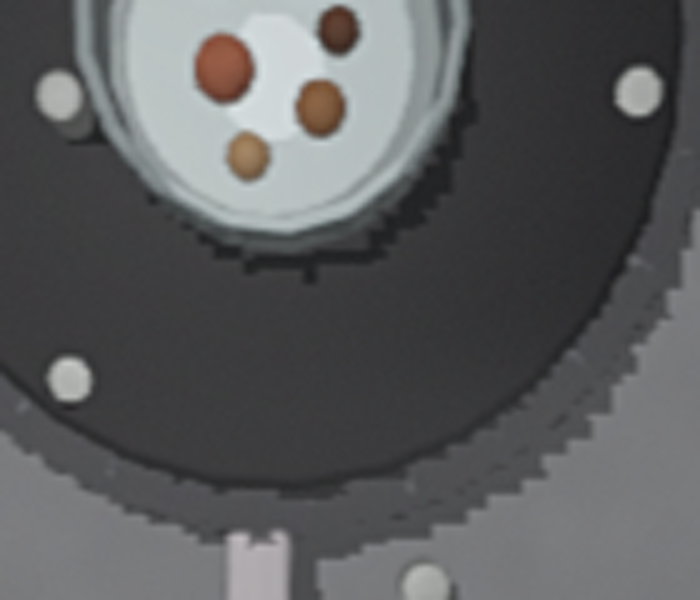

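I moved the wrong way there, harmlessly: the dish is cut off at the top edge of the picture. Correcting.

```bash
python3 -m pendant '[0,0.01,0.03,0,0,0,0.04, 0,0.03,0,0,0,0,0.04, 0,0.03,0,0,0,0,0.04, 0,0,0,0,0,0,0.04, 0,0,0,0,0,0,0.04]'
python3 -c "
from look import *
look('20',boxes=dict(wrist=(250,60,390,180)),fs=dict(wrist=5))
"
```

```text
time_s: 22.1
eef_pos: [0.5332, 0.2309, 0.1476]
eef_rot: [-0.48, 0.48, -0.519, 0.52]
wrist_force: [0.1, -0.9, 0.4]
opening: 0.472
[0.5332 0.2309 0.1476] [-0.079 -0.997  0.   ] [ 0.1 -0.9  0.4] 0.472 22.1
```

View pics/wrist20z.png

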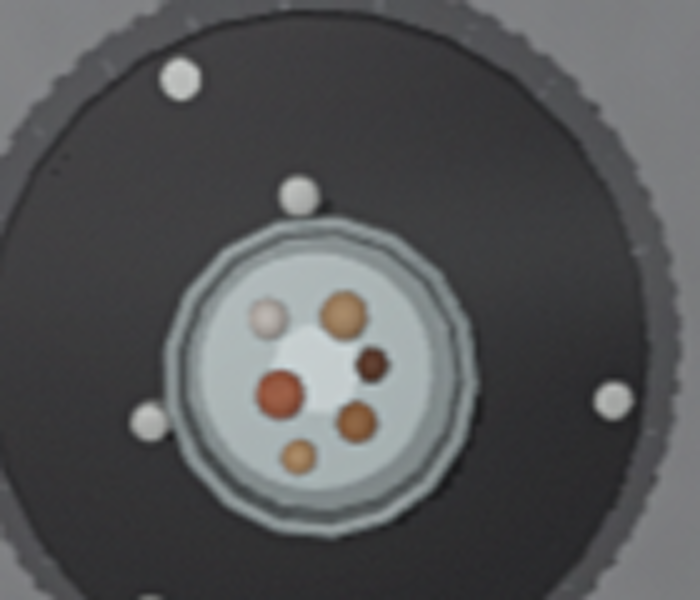

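The dish touches both pins: pins at (298,196) and (150,421), rim centre at (320,376), concentric with the lit opening at (317,368). Last come the tins and tab, then I hand in.

```bash
python3 - <<'E'
from ang import *
from dishchk import fitc,stv
o=ctrl.get_obs();C=cam('wrist',o)
u=lambda a,b:(250+(a+.5)/5-.5,60+(b+.5)/5-.5)
l,t=u(166,216);r,b=u(475,537)
dd,e=fitc(C,(l,t,r,b),.0245,.079)
p=[atz(C,u(*q),.072)[:2] for q in((298,196),(150,421))]
print('dish',dd,'pin dists mm',[1000*np.linalg.norm(dd-x) for x in p],stv(dd-STC))
a=cv2.imread('pics/scene0.png').astype(int);b=ctrl.camera('scene')[:,:,::-1].astype(int)
d=np.abs(a-b).max(2)[262:320,262:350];print('tin diff',d.max(),(d>40).sum())
print(o['time_s'],o['wrist_force'])
print(ctrl.hand_in())
E
```

```text
dish [0.53651008 0.28652712] pin dists mm [np.float64(27.708016968770234), np.float64(28.243605315060826)] [ 6.83825267e-04 -1.05309073e+00]
tin diff 6 0
22.15 [-0.50262821  0.12920736 -0.02484815]
the job is handed in; nothing more can be done
None
```

I finished both parts and handed the job in at 22.2 s of the 64 s allowed; no verdict was reported.

**Dish:** I pushed it in a two-finger cradle until the force rose to about 7 N against the pins, then backed off. It stands flat. The wrist camera puts its centre 27.7 and 28.2 mm from the two pins, where 27.5 mm means touching. Depending on the reference, that is about 0.8 to 1.2 mm from the window's centre. The limit is 3 mm.

**Iris lever:** I pushed the post round with the jaws straddling it and then released it. The lever reads about 0.564 rad and the red tab 0.555 to 0.568 rad, depending on the camera. The pointer is therefore within about 1 mm of the index (limit 4.5 mm).

**Tab and tins:** The tab's angle did not change beyond measuring noise. The tins look the same in the scene picture as at the start. The gripper was well above everything and touching nothing.

**Checks that disagreed:**
- **Fingertip position:** All three cameras showed the fingertips about 24 mm short of the stated TCP. There was no contact with the TCP reading below the top of the foot, so I set the working heights by the cameras.
- **Dish estimates:** They differ by about 1 mm between pictures. A gap of up to 0.7 mm at one pin can't be told from measuring error.

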